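# Putting modelling tools away in the indexed drum magazine

### The job

Put every wooden modelling stick lying on the bench away in the tool magazine: drop each one end-down (either end) through the funnel into an empty tube, turning the drum by its bar knob, click by click, to bring an empty tube under the funnel - some hold a stick already. Finish with the drum clicked home and an empty tube under the funnel, every stick standing in its own tube, and leave the other things on the bench where they are.

Things in the scene. Friction and masses are not known exactly. Their poses are not given: they have to be found in the camera images.
- tool0: a double-ended wooden modelling tool, a straight pale stick 110 mm long: square 16 x 16 mm shaft 80 mm long with a 15 mm stub 14 x 10 mm at each end, both ends alike; 20 to 45 g. Origin at its middle; its x axis runs along the stick. Lies flat on the bench (origin 8 mm up) at the start, long axis roughly pointing away from the robot. May be absent.
- tool1: a double-ended wooden modelling tool, a straight pale stick 110 mm long: square 16 x 16 mm shaft 80 mm long with a 15 mm stub 14 x 10 mm at each end, both ends alike; 20 to 45 g. Origin at its middle; its x axis runs along the stick. Lies flat on the bench (origin 8 mm up) at the start, long axis roughly pointing away from the robot. May be absent.
- tool2: a double-ended wooden modelling tool, a straight pale stick 110 mm long: square 16 x 16 mm shaft 80 mm long with a 15 mm stub 14 x 10 mm at each end, both ends alike; 20 to 45 g. Origin at its middle; its x axis runs along the stick. Lies flat on the bench (origin 8 mm up) at the start, long axis roughly pointing away from the robot. May be absent.
- tool3: a double-ended wooden modelling tool, a straight pale stick 110 mm long: square 16 x 16 mm shaft 80 mm long with a 15 mm stub 14 x 10 mm at each end, both ends alike; 20 to 45 g. Origin at its middle; its x axis runs along the stick. Lies flat on the bench (origin 8 mm up) at the start, long axis roughly pointing away from the robot. May be absent.
- tool4: a double-ended wooden modelling tool, a straight pale stick 110 mm long: square 16 x 16 mm shaft 80 mm long with a 15 mm stub 14 x 10 mm at each end, both ends alike; 20 to 45 g. Origin at its middle; its x axis runs along the stick. Lies flat on the bench (origin 8 mm up) at the start, long axis roughly pointing away from the robot. May be absent.
- stored0: a double-ended wooden modelling tool, a straight pale stick 110 mm long: square 16 x 16 mm shaft 80 mm long with a 15 mm stub 14 x 10 mm at each end, both ends alike; 20 to 45 g. Origin at its lower end; its z axis runs along the stick. Already stands in one of the magazine's tubes at the start (it may be the tube under the funnel), origin 22 mm above the bench. May be absent.
- stored1: a double-ended wooden modelling tool, a straight pale stick 110 mm long: square 16 x 16 mm shaft 80 mm long with a 15 mm stub 14 x 10 mm at each end, both ends alike; 20 to 45 g. Origin at its lower end; its z axis runs along the stick. Already stands in one of the magazine's tubes at the start (it may be the tube under the funnel), origin 22 mm above the bench. May be absent.
- funnel (a point): centre of the mouth of the magazine's square aluminium funnel, the only way into the tubes, 158 mm above the bench. z up, x from the funnel towards the drum's axis; its sides are parallel to x and y. Mouth 48 x 48 mm, narrowing over 16 mm to a 28 x 28 mm hole in the clear cover (top 142 mm above the bench). A stick down in its tube clears the cover; one left in the funnel blocks the drum.
- knob (a point): centre of the wooden bar knob that turns the drum, 182 mm above the bench on the drum's axis, above the cover. The bar is 16 mm thick (its x axis) and 56 mm long (its y axis), 32 mm tall (166 to 198 mm above the bench); z up; turns with the drum. 70 mm behind the funnel. The magazine's cover is 224 x 220 mm on four posts, its wooden base 250 x 230 mm.
- drum (a joint): angle of the drum in rad, counter-clockwise from above; turns endlessly either way. A spring roller clicks it home at every 0.785 rad (0, +-0.785, +-1.571 ...), where one of the eight tubes stands under the funnel; let go between, it springs to the nearest one. About 0.12 N m turns it past a click.
- tube0 (a point): centre of the mouth of tube 0, 134 mm above the bench. The eight upright aluminium tubes (square bore 30 mm, 112 mm deep, floor 22 mm above the bench) stand every 45 degrees on a circle of 70 mm radius on the drum, under the clear cover, and turn with it; tube k is under the funnel at drum angle -k x 0.785. Each holds one stick only.
- tube1 (a point): centre of the mouth of tube 1, 134 mm above the bench. The eight upright aluminium tubes (square bore 30 mm, 112 mm deep, floor 22 mm above the bench) stand every 45 degrees on a circle of 70 mm radius on the drum, under the clear cover, and turn with it; tube k is under the funnel at drum angle -k x 0.785. Each holds one stick only.
- tube2 (a point): centre of the mouth of tube 2, 134 mm above the bench. The eight upright aluminium tubes (square bore 30 mm, 112 mm deep, floor 22 mm above the bench) stand every 45 degrees on a circle of 70 mm radius on the drum, under the clear cover, and turn with it; tube k is under the funnel at drum angle -k x 0.785. Each holds one stick only.
- tube3 (a point): centre of the mouth of tube 3, 134 mm above the bench. The eight upright aluminium tubes (square bore 30 mm, 112 mm deep, floor 22 mm above the bench) stand every 45 degrees on a circle of 70 mm radius on the drum, under the clear cover, and turn with it; tube k is under the funnel at drum angle -k x 0.785. Each holds one stick only.
- tube4 (a point): centre of the mouth of tube 4, 134 mm above the bench. The eight upright aluminium tubes (square bore 30 mm, 112 mm deep, floor 22 mm above the bench) stand every 45 degrees on a circle of 70 mm radius on the drum, under the clear cover, and turn with it; tube k is under the funnel at drum angle -k x 0.785. Each holds one stick only.
- tube5 (a point): centre of the mouth of tube 5, 134 mm above the bench. The eight upright aluminium tubes (square bore 30 mm, 112 mm deep, floor 22 mm above the bench) stand every 45 degrees on a circle of 70 mm radius on the drum, under the clear cover, and turn with it; tube k is under the funnel at drum angle -k x 0.785. Each holds one stick only.
- tube6 (a point): centre of the mouth of tube 6, 134 mm above the bench. The eight upright aluminium tubes (square bore 30 mm, 112 mm deep, floor 22 mm above the bench) stand every 45 degrees on a circle of 70 mm radius on the drum, under the clear cover, and turn with it; tube k is under the funnel at drum angle -k x 0.785. Each holds one stick only.
- tube7 (a point): centre of the mouth of tube 7, 134 mm above the bench. The eight upright aluminium tubes (square bore 30 mm, 112 mm deep, floor 22 mm above the bench) stand every 45 degrees on a circle of 70 mm radius on the drum, under the clear cover, and turn with it; tube k is under the funnel at drum angle -k x 0.785. Each holds one stick only.
- scraper: bystander, to be left where it is: steel scraper disc, 64 mm across, 6 mm thick, lying flat.
- trowel: bystander, to be left where it is: spatula 200 mm long lying flat; origin under its middle.
- rollingpin: bystander, to be left where it is: wooden rolling pin lying across the far side, 48 mm thick, 300 mm long.
- waterpot: bystander, to be left where it is: open terracotta pot, 90 mm across, 90 mm tall.
- jar: bystander, to be left where it is: glass jar 70 mm across, 100 mm tall.
- wedge: bystander, to be left where it is: plywood block 60 x 40 x 20 mm lying flat.
Not all that is in view belongs to the job. What is shaped like the tool1 but yellow is not meant. What is shaped like the tool2 but black is not meant.

How it is judged:
By the outcome, as a careful person would: the job done as asked, in the order asked, and still so for the second after the job is handed in, with the robot touching nothing.
Of tool0, tool1, tool2, tool3, tool4 only 3 to 4 are there at a start; the rules pass over those that are not, and their reading is None.
Of stored0, stored1 only 1 to 2 are there at a start; the rules pass over those that are not, and their reading is None.
At some moment in a run one of tool0, tool1, tool2, tool3, tool4 may be knocked a few centimetres aside while the robot is not near it.
Once in a run the grip may slacken for a moment while it holds something.
It also fails if it takes over 210 s, if anything falls off the work surface, if the arm or the gripper's body presses on something with over 40 N, if the wrist force passes 120 N, or if a joint passes its speed limit or range.

### The arm

A 6-joint arm with a two-finger parallel gripper is mounted at the origin on the work surface. World frame = base frame: x ahead of the robot, y to its left, z up, the work surface at z = 0. Lengths are in m, angles in rad, forces in N, time in s.
With the tool pointing down it reaches from about 0.3 to 0.825 m from the base axis. Payload 5.4 kg.
Tool frame: the origin (TCP) lies between the finger pads; the fingertips stand 14 mm ahead of it and the grasp point (between the pads) lies 5 mm behind it; z points along the fingers, y is the line along which they close (so a half turn about z gives the same grasp; the last joint's range is limited). The gripper opens to 92 mm and grips with 3 to 60 N. Pads are 20 mm wide; open, the fingers measure 128 mm over their backs; the gripper's body (75 mm by 189 mm) begins 69 mm behind the grasp point.
Start: joints at [1.113, 0.158, 1.597, -0, 1.386, -0.21], TCP at [0.141, 0.557, 0.198] pointing down, gripper open.
Joint ranges: [-2.91, 2.91], [-0.94, 2.29], [0.18, 2.7], [-1.29, 4.43], [0.17, 2.64], [-3, 3]. Speed limits (rad/s): [2.57, 2.57, 3.14, 3.14, 3.14, 3.14].

### API

Orientations are given as a unit quaternion [x, y, z, w].
In Python, from station import get_state, viewer, ticket gives the robot as it stands. The module is installed in compiled form; this text tells all that it offers.
- The arm moves only by the shell command python3 -m pendant 'ROWS' [FORCE]. ROWS is JSON, a list of rows, each a list of 5 numbers: the opening, from 0 (shut) to 1 (fully open), then the shift along the tool's x, y, z scaled (see below), then the turn about the tool's z scaled (see below). A call has 1 to 10 rows; each row shifts and turns the commanded pose from where the row before left it, along the tool's axes as they then stand; what a row does not reach is not made up. The controller multiplies each number of a shift by 250 mm and each number of a turn by 45 degrees. A row lasts 1/12 s, in which the tool goes at most 41.7 mm and 7.16 degrees, less where a joint would pass 70% of its speed; a pose out of reach is approached as far as the arm can. A call with a number of a shift or a turn outside -1 to 1 is refused whole. A call with a gripper value outside its range is refused whole. The fingers move at their own pace and stop on an object; FORCE is the grip in N (left out, the last holds). Time passes only in rows, so rows that do not move let the fingers close. It gives the time, the measured TCP pose, the force, the opening and the grip force at its end, in the units of the state.
- get_state(): the state, without advancing time (a new reading comes with each control period).
- viewer.capture(name): name is "scene" or "side" or "wrist"; returns the picture (420x560x3 uint8, red, green, blue); there is no depth.
- viewer.camera_params(name): a dict with "camera_matrix" (3x3 intrinsics, pixels), "rvec" (rotation vector, rad) and "tvec" (3), from world to camera coordinates, as OpenCV has them. Camera axes: x right, y down, z forward; pixel columns grow to the right and rows downward; lengths in m; the calibration is good to about 2 mm. A picture is of the moment at which its call begins: read the wrist's pose just before it. camera_params takes no time and is no camera call; for the wrist camera it gives the pose at the moment of the call.
- ticket.hand_in(): hands the job in; it is judged then, once.
The state is a dict: "t": time; "qpos": joint angles; "qd": joint speeds; "joint_efforts": joint torques, N m; "tcp_pos": TCP position; "ee_rot": TCP orientation; "force": force on the tool from outside, world axes, zero at the start; "torque": the same for the moment, N m; "finger_gap": finger opening in m; "gripper_force": force on a finger pad.
Only numpy, scipy, OpenCV 4.12 (cv2) and the standard library are available. Lean on these libraries where they do the work, as an engineer would, in place of code of your own. Each camera call takes 0.05 s, during which the arm holds its last target. There are 200 camera calls.

## Working session

There is one attempt and no reset: what is moved stays moved. The work goes in short steps, Python scripts to look and compute and a shell command to move; the robot and the scene stay as the last step left them, time stands still between calls to the robot, and variables do not carry over. Pictures are saved under pics/ and viewed, at most 14 in all, crops included, and the job is handed in when it is done.

```bash
mkdir -p pics
cat > h.py <<'E'
import numpy as np,cv2,sys
from station import get_state,viewer,ticket
from scipy.spatial.transform import Rotation as R
def cap(n,f,crop=None,s=1):
    im=viewer.capture(n)[:,:,::-1].copy()
    cv2.imwrite('pics/full_'+f+'.png',im)
    if crop: a,b,c,d=crop; im=im[b:d,a:c]
    if s!=1: im=cv2.resize(im,None,fx=s,fy=s,interpolation=cv2.INTER_CUBIC)
    cv2.imwrite('pics/'+f+'.png',im); return im
def pix(n,P,prm=None):
    p=prm or viewer.camera_params(n)
    return cv2.projectPoints(np.array(P,float).reshape(-1,3),np.array(p['rvec'],float),np.array(p['tvec'],float),np.array(p['camera_matrix'],float),None)[0].reshape(-1,2)
def world(n,uv,z,prm=None):
    p=prm or viewer.camera_params(n)
    K=np.array(p['camera_matrix'],float);Rm=cv2.Rodrigues(np.array(p['rvec'],float))[0];t=np.array(p['tvec'],float).ravel()
    uv=np.array(uv,float).reshape(-1,2)
    d=(Rm.T@np.linalg.inv(K)@np.c_[uv,np.ones(len(uv))].T).T
    c=-Rm.T@t
    return c+d*((z-c[2])/d[:,2])[:,None]
def st():
    s=get_state(); r=R.from_quat(s['ee_rot']).as_matrix()
    print('t',round(s['t'],2),'tcp',np.round(s['tcp_pos'],4),'x',np.round(r[:,0],3),'y',np.round(r[:,1],3),'z',np.round(r[:,2],3),'q',np.round(s['qpos'],2),'gap',round(s['finger_gap'],4),'F',np.round(s['force'],1))
    return s,r
def to(P,yaw=None):
    "shift (in row units) from present TCP to P; yaw=world angle of tool y axis wanted (mod pi)"
    s,r=st(); d=r.T@(np.array(P)-s['tcp_pos'])/0.25
    print('shift total units',np.round(d,3))
    if yaw is not None:
        cur=np.arctan2(r[1,1],r[0,1]); a=(yaw-cur+np.pi/2)%np.pi-np.pi/2
        print('turn tool z: units',np.round(-a/(np.pi/4),3),'deg',np.round(-np.degrees(a),1))
E
python3 - <<'E'
from h import *
st()
a=cap('scene','s0');b=cap('side','d0')
for n in('scene','side'):
    p=viewer.camera_params(n);Rm=cv2.Rodrigues(np.array(p['rvec'],float))[0];print(n,-Rm.T@np.array(p['tvec']).ravel(),Rm[2])
E
```

```text
t 0.0 tcp [0.1408 0.5568 0.1969] x [-0.969  0.245  0.   ] y [ 0.245  0.969 -0.002] z [-0.001 -0.002 -1.   ] q [ 1.11  0.16  1.6   0.    1.39 -0.21] gap 0.0919 F [0.7 0.2 0.2]
scene [0.9134391  0.44893743 0.98393949] [-0.36030452 -0.4228488  -0.83149236]
side [0.20765541 0.65724849 0.90021793] [ 0.29954778 -0.62108782 -0.72423825]
```

View pics/s0.png

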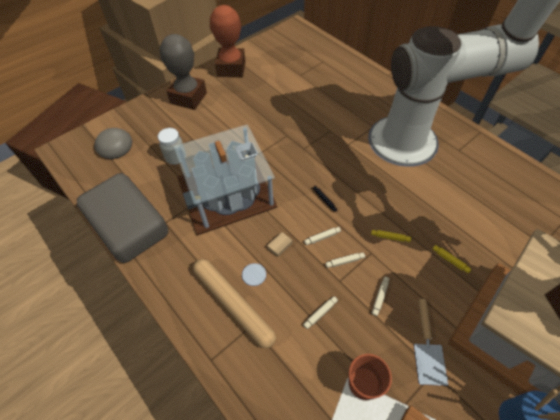

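View pics/d0.png

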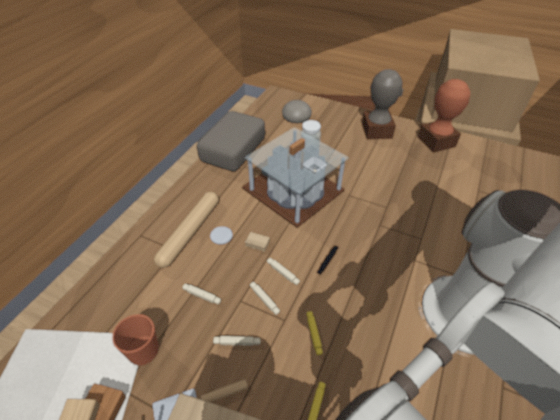

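The scene view shows four pale sticks at (322,236), (345,260), (380,296) and (321,312). The yellow and black ones don't belong to the job. The magazine is at (225,170), with its orange knob at (221,151) and its funnel near (246,149).

```bash
cat >> h.py <<'E'
def sticks(n='scene',im=None):
    im=cv2.imread(im) if im else viewer.capture(n)[:,:,::-1].copy()
    hsv=cv2.cvtColor(im,cv2.COLOR_BGR2HSV)
    m=((hsv[:,:,2]>165)&(hsv[:,:,1]<110)&(hsv[:,:,1]>15)).astype(np.uint8)
    k,l,stt,c=cv2.connectedComponentsWithStats(m)
    out=[]
    for i in range(1,k):
        if 100<stt[i,4]<1200:
            ys,xs=np.where(l==i)
            W=world(n,np.c_[xs,ys],0.010)[:,:2]
            (ctr,wh,_)=cv2.minAreaRect((W*1000).astype(np.float32)); 
            if not 80<max(wh)<130: continue
            mm=W.mean(0); u,s,v=np.linalg.svd(W-mm,full_matrices=False)
            pr=(W-mm)@v[0]; pr2=(W-mm)@v[1]; mid=mm+v[0]*(pr.max()+pr.min())/2
            print(n,'px',np.round(c[i]),'centre',np.round(mid,4),'axis deg',round(np.degrees(np.arctan2(v[0,1],v[0,0]))%180,1),'len,w',np.round([np.ptp(pr),np.ptp(pr2)],3))
E
python3 - <<'E'
from h import *
sticks('scene','pics/s0.png'); sticks('side','pics/d0.png')
a=cv2.imread('pics/s0.png')[115:240,165:290];b=cv2.imread('pics/d0.png')[110:235,235:360]
im=np.hstack([cv2.resize(x,(400,400),interpolation=cv2.INTER_CUBIC) for x in(a,b)])
cv2.imwrite('pics/m0.png',im)
E
```

```text
scene px [ 16. 235.] centre [ 1.1187 -0.4937] axis deg 177.4 len,w [0.092 0.033]
scene px [323. 234.] centre [0.4672 0.0889] axis deg 162.3 len,w [0.108 0.018]
scene px [538. 262.] centre [0.0852 0.5288] axis deg 36.9 len,w [0.125 0.107]
scene px [346. 259.] centre [0.4741 0.1845] axis deg 155.4 len,w [0.108 0.018]
scene px [321. 312.] centre [0.6263 0.2459] axis deg 1.0 len,w [0.107 0.016]
side px [243. 104.] centre [ 0.9686 -0.5928] axis deg 90.1 len,w [0.11  0.052]
side px [473. 143.] centre [ 0.0761 -0.7147] axis deg 87.8 len,w [0.109 0.049]
side px [463. 192.] centre [ 0.0717 -0.4451] axis deg 88.7 len,w [0.105 0.057]
side px [155. 289.] centre [0.7407 0.291 ] axis deg 90.9 len,w [0.107 0.045]
side px [201. 293.] centre [0.6279 0.246 ] axis deg 0.6 len,w [0.112 0.019]
```

View pics/m0.png

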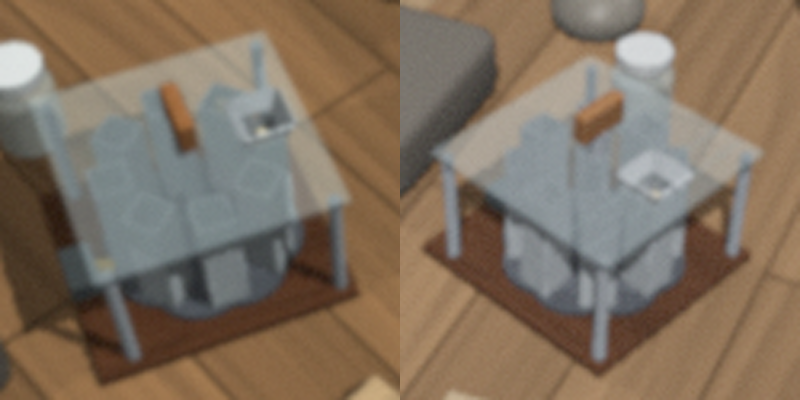

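The close-up shows the funnel at scene px (247,151) and side px (314,165), with a pale stick apparently already in the tube below it. The knob top is at scene px (221,150).

Run:
```python
from h import *
print('funnel',world('scene',[246.9,150.6],.158),world('side',[314,165],.158))
print('knob',world('scene',[220.6,150.3],.19),world('side',[235+198/3.2,110+118/3.2],.19))
print('cover corners',world('scene',[[165+265/3.2,115+33/3.2],[165+350/3.2,115+198/3.2],[165+92/3.2,115+280/3.2],[165+28/3.2,115+100/3.2]],.142))
print('stickB',world('scene',[[385,279],[376,313]],.01))
print('side sticks',world('side',[[269,261],[296,282],[252,284],[277,312],[216,341],[259,341]],.01))
p=viewer.camera_params('wrist');Rm=cv2.Rodrigues(np.array(p['rvec'],float))[0];s,r=st()
c=-Rm.T@np.array(p['tvec']).ravel();print('wristcam offset in tool',r.T@(c-s['tcp_pos']),'fwd in tool',r.T@Rm[2],'img right',r.T@Rm[0],p['camera_matrix'])
print('jar etc',world('scene',[[279,244],[323,198],[254,275],[169,135]],.0))
```

```text
funnel [[ 0.50249362 -0.18836477  0.158     ]] [[ 0.49805482 -0.18563748  0.158     ]]
knob [[ 0.57008006 -0.2116771   0.19      ]] [[ 0.56103558 -0.20328118  0.19      ]]
cover corners [[ 0.43003712 -0.27763811  0.142     ]
 [ 0.49831354 -0.07679936  0.142     ]
 [ 0.70839317 -0.15223537  0.142     ]
 [ 0.63999823 -0.35418942  0.142     ]]
stickB [[0.43937303 0.2949328  0.01      ]
 [0.52639421 0.34017143 0.01      ]]
side sticks [[0.51330606 0.07940376 0.01      ]
 [0.41872958 0.10942863 0.01      ]
 [0.52026299 0.16515661 0.01      ]
 [0.42566831 0.2101045  0.01      ]
 [0.52200069 0.34046349 0.01      ]
 [0.4308782  0.29659544 0.01      ]]
t 0.1 tcp [0.1408 0.5569 0.197 ] x [-0.969  0.245  0.   ] y [ 0.245  0.969 -0.002] z [-0.001 -0.002 -1.   ] q [ 1.11  0.16  1.6  -0.    1.39 -0.21] gap 0.0919 F [-0.8  1.6 -0.9]
wristcam offset in tool [ 0.07377122  0.00049047 -0.18710392] fwd in tool [-2.61131513e-01 -7.18954186e-05  9.65303231e-01] img right [-5.76847306e-05  9.99999997e-01  5.88748856e-05] [[371.54660147   0.         277.00731998]
 [  0.         371.54660147 201.46517039]
 [  0.           0.           1.        ]]
jar etc [[ 5.75211332e-01  2.57602787e-02 -1.11022302e-16]
 [ 3.71694431e-01 -4.99647063e-03  0.00000000e+00]
 [ 6.87344212e-01  5.24392462e-02  1.11022302e-16]
 [ 5.77708623e-01 -5.44767881e-01 -1.11022302e-16]]
```

```bash
python3 -m pendant '[[1,0,0,-0.153,0],[1,0,0,-0.153,0],[1,0,0,-0.153,0],[1,0,0,-0.153,0],[1,-0.102,-0.116,0,0],[1,-0.102,-0.116,0,0],[1,-0.102,-0.116,0,0],[1,-0.102,-0.116,0,0],[1,-0.102,-0.116,0,0],[1,-0.102,-0.116,0,0]]' >/dev/null
python3 -m pendant '[[1,-0.102,-0.116,0,0],[1,-0.102,-0.116,0,0],[1,-0.102,-0.116,0,0],[1,-0.102,-0.116,0,0],[1,-0.102,-0.116,0,0],[1,-0.102,-0.116,0,0],[1,-0.102,-0.116,0,0],[1,-0.102,-0.116,0,0],[1,-0.102,-0.116,0,0],[1,-0.102,-0.116,0,0]]' >/dev/null
python3 -m pendant '[[1,-0.102,-0.116,0,0],[1,-0.102,-0.116,0,0],[1,0,0,0,0],[1,0,0,0,0]]'
python3 - <<'E'
from h import *
st();cap('wrist','w1',(0,0,560,420),1.4)
sticks('scene')
E
```

```text
t: 2.1
tcp_pos: [0.4579, -0.0624, 0.3498]
ee_rot: [0.125, 0.992, 0.0, -0.001]
force: [-0.2, 0.7, -0.0]
finger_gap: 0.0921
gripper_force: 0.0
t 2.1 tcp [ 0.4579 -0.0624  0.3498] x [-0.969  0.248  0.003] y [0.248 0.969 0.001] z [-0.002  0.001 -1.   ] q [-0.4  -0.19  1.65  0.    1.69 -1.72] gap 0.0921 F [-0.2  0.7 -0. ]
scene px [ 16. 235.] centre [ 1.1192 -0.4934] axis deg 176.9 len,w [0.091 0.036]
scene px [323. 234.] centre [0.4672 0.0889] axis deg 162.5 len,w [0.108 0.019]
scene px [346. 259.] centre [0.4742 0.1846] axis deg 155.5 len,w [0.108 0.018]
scene px [321. 312.] centre [0.6263 0.2459] axis deg 1.0 len,w [0.107 0.016]
```

View pics/w1.png

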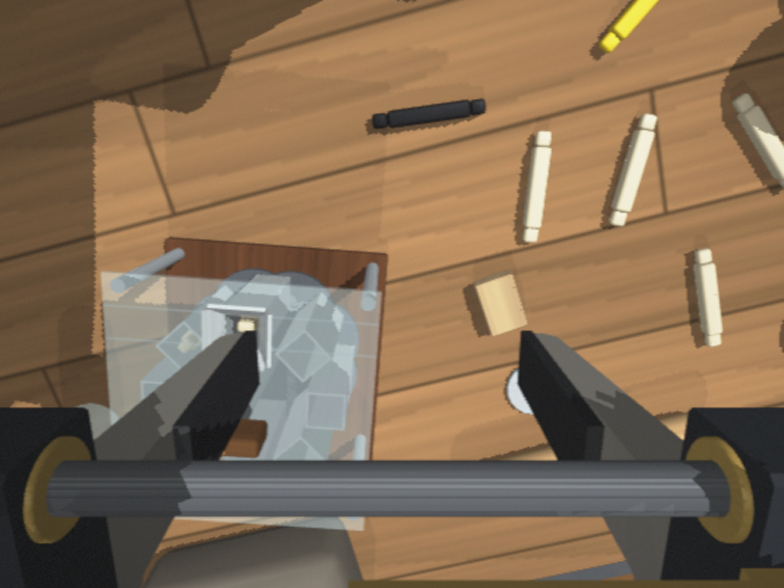

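The wrist view shows pale stick tops in the tube under the funnel at (245,325) and in its neighbour to the left at (187,345). All the tubes clockwise of the funnel look empty, so I'll turn the drum counter-clockwise. Next I work out the knob's yaw.

Run:
```python
from h import *
a=world('scene',[[216,142.5],[224,156]],.198);d=a[1]-a[0];print(a,np.degrees(np.arctan2(d[1],d[0])),np.linalg.norm(d))
f=np.array([[207,307],[270,310]])/1.4;print('funnel top edge',world('wrist',f,.158))
print('cover edges',world('wrist',np.array([[103,272],[381,292],[363,530]])/1.4,.142))
to([0.566,-0.21,0.30],np.radians(-18.8))
```

```text
[[ 0.56607828 -0.23598374  0.198     ]
 [ 0.5787796  -0.18289832  0.198     ]] 76.54426553872453 0.05458374508768365
funnel top edge [[ 0.47097212 -0.2062625   0.158     ]
 [ 0.48511521 -0.16020349  0.158     ]]
cover edges [[ 0.42727028 -0.28261912  0.142     ]
 [ 0.49652535 -0.07539205  0.142     ]
 [ 0.7096289  -0.14684688  0.142     ]]
t 2.2 tcp [ 0.4577 -0.0606  0.3507] x [-0.97   0.245  0.001] y [0.245 0.97  0.   ] z [-0.001  0.001 -1.   ] q [-0.39 -0.2   1.65  0.    1.69 -1.72] gap 0.0922 F [0.7 0.  0. ]
shift total units [-0.567 -0.473  0.202]
turn tool z: units -1.897 deg -85.4
```

```bash
python3 -m pendant '[[1,-0.115,-0.096,0.04,0],[1,-0.115,-0.096,0.04,0],[1,-0.115,-0.096,0.04,0],[1,-0.115,-0.096,0.04,0],[1,-0.115,-0.096,0.04,0],[1,0,0,0,0.15],[1,0,0,0,0.15],[1,0,0,0,0.15],[1,0,0,0,0.15],[1,0,0,0,0.15]]' >/dev/null
python3 -m pendant '[[1,0,0,0,0.15],[1,0,0,0,0.15],[1,0,0,0,0.15],[1,0,0,0,0.15],[1,0,0,0,0.15],[1,0,0,0,0.15],[1,0,0,0,0.15],[1,0,0,0,0.15],[1,0,0,0,0.15],[1,0,0,0,0]]' >/dev/null
python3 - <<'E'
from h import *
cap('wrist','w2',(0,0,560,420),1.4)
to([0.568,-0.212,0.182],np.radians(-18.5))
print(pix('wrist',[[0.568,-0.212,.198],[.501,-.19,.158]])*1.4)
E
```

```text
t 3.92 tcp [ 0.5681 -0.2111  0.3015] x [0.316 0.949 0.   ] y [ 0.949 -0.316  0.001] z [ 0.001 -0.    -1.   ] q [-0.56  0.19  1.36  0.    1.59 -0.23] gap 0.0919 F [ 0.  -0.2 -0.4]
shift total units [-0.003  0.001  0.478]
turn tool z: units 0.001 deg 0.1
[[388.71243218 275.50709516]
 [280.23184164 260.73458764]]
```

View pics/w2.png

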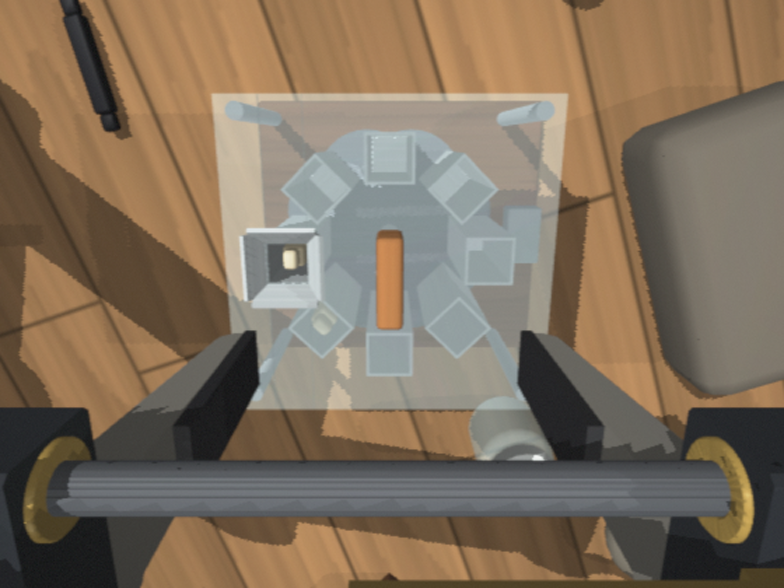

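The wrist view is square-on. The knob is at (390,278) and the funnel at (281,268). Sticks are visible only under the funnel and in the tube at (323,320), so the other six tubes are empty. Now I grip the knob and turn it one click counter-clockwise.

```bash
python3 -m pendant '[[1,0,0,0.159,0],[1,0,0,0.159,0],[1,0,0,0.159,0],[0,0,0,0,0],[0,0,0,0,0],[0,0,0,0,0],[0,0,0,0,0],[0,0,0,0,0],[0,0,0,0,0],[0,0,0,0,0]]' 30
python3 -m pendant '[[0,0,0,0,-0.143],[0,0,0,0,-0.143],[0,0,0,0,-0.143],[0,0,0,0,-0.143],[0,0,0,0,-0.143],[0,0,0,0,-0.143],[0,0,0,0,-0.143],[0,0,0,0,0],[0,0,0,0,0]]'
python3 -m pendant '[[1,0,0,0,0],[1,0,0,0,0],[1,0,0,0,0],[1,0,0,0,0],[1,0,0,-0.16,0],[1,0,0,-0.16,0],[1,0,0,-0.16,0],[1,0,0,0,0]]'
python3 - <<'E'
from h import *
cap('wrist','w3',(0,0,560,420),1.2)
to([0.4672,.0889,0.10],np.radians(72.4))
sticks('scene')
E
```

```text
t: 4.75
tcp_pos: [0.5686, -0.2132, 0.1831]
ee_rot: [0.813, 0.583, 0.0, 0.001]
force: [-0.7, -0.4, -0.3]
finger_gap: 0.0472
gripper_force: 0.0
t: 5.5
tcp_pos: [0.5681, -0.2129, 0.182]
ee_rot: [0.529, 0.849, 0.0, 0.0]
force: [0.7, 0.2, 0.1]
finger_gap: 0.0006
gripper_force: 0.0
t: 6.17
tcp_pos: [0.5711, -0.2147, 0.312]
ee_rot: [0.528, 0.85, 0.0, 0.008]
force: [0.5, -0.5, 1.2]
finger_gap: 0.0514
gripper_force: 0.0
t 6.22 tcp [ 0.5702 -0.2142  0.3079] x [-0.443  0.896 -0.009] y [0.896 0.443 0.006] z [ 0.009 -0.006 -1.   ] q [-0.56  0.19  1.35 -0.    1.59 -1.02] gap 0.0557 F [ 0.7 -0.6  0. ]
shift total units [1.277 0.163 0.821]
turn tool z: units -1.024 deg -46.1
scene px [ 16. 235.] centre [ 1.1196 -0.4932] axis deg 176.7 len,w [0.092 0.035]
scene px [323. 234.] centre [0.4671 0.089 ] axis deg 162.7 len,w [0.108 0.019]
scene px [346. 259.] centre [0.4741 0.1846] axis deg 155.3 len,w [0.108 0.018]
scene px [321. 312.] centre [0.6263 0.2459] axis deg 0.9 len,w [0.107 0.016]
```

View pics/w3.png

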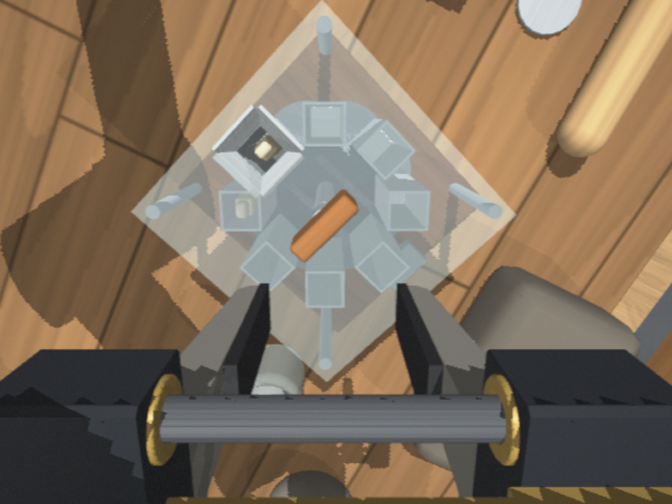

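The drum has not turned: the knob at (323,225) is at its old angle, and the fingers closed on nothing. I'll check where the knob really is.

```bash
python3 - <<'E'
from h import *
for z in(.142,.166,.198,.23): print(z,world('wrist',[323/1.2,222/1.2],z)[0][:2],world('scene',[220,149.2],z)[0][:2])
print(pix('wrist',[[0.568,-0.212,.198]])*1.2)
s,r=st()
p=viewer.camera_params('wrist');print('fingertip px',pix('wrist',[s['tcp_pos']+r@np.array([0,y,.014]) for y in(-.028,.028)])*1.2)
E
python3 -m pendant '[[1,0,0,0,0],[1,0,0,0,0]]'
```

```text
0.142 [ 0.56475426 -0.22083704] [ 0.54810523 -0.25614185]
0.166 [ 0.56273178 -0.21573239] [ 0.55851929 -0.23604313]
0.198 [ 0.56003513 -0.2089262 ] [ 0.57240471 -0.20924485]
0.23 [ 0.55733849 -0.20212001] [ 0.58629013 -0.18244656]
[[331.58204258 231.05451101]]
t 6.27 tcp [ 0.5689 -0.2134  0.3042] x [-0.443  0.896 -0.004] y [0.896 0.443 0.003] z [ 0.004 -0.003 -1.   ] q [-0.56  0.19  1.35 -0.    1.59 -1.02] gap 0.0594 F [-0.3  0.  -0.9]
fingertip px [[273.83195946 281.24912794]
 [390.79854192 281.2331261 ]]
t: 6.43
tcp_pos: [0.5671, -0.2123, 0.2995]
ee_rot: [0.527, 0.85, 0.0, -0.002]
force: [-0.8, 0.3, -0.3]
finger_gap: 0.0725
gripper_force: 0.0
```

```bash
python3 -m pendant '[[1,0,0,0,0.143],[1,0,0,0,0.143],[1,0,0,0,0.143],[1,0,0,0,0.143],[1,0,0,0,0.143],[1,0,0,0,0.143],[1,0,0,0,0.143],[1,0,0,0.16,0],[1,0,0,0.16,0],[1,0,0,0.16,0]]' >/dev/null
python3 -m pendant '[[0,0,0,0.01,0],[0,0,0,0,0],[0,0,0,0,0],[0,0,0,0,0],[0,0,0,0,0],[0,0,0,0,0],[0,0,0,0,0],[0,0,0,0,0],[0,0,0,0,0],[0,0,0,0,0]]' 30
python3 -m pendant '[[0,0,0,0,0],[0,0,0,0,0],[0,0,0,0,0]]' 30
python3 - <<'E'
from h import *
st();a=cap('wrist','w4',(100,100,460,400),1.1);b=cap('scene','s4',(165,75,315,225),2.2)
cv2.imwrite('pics/c4.png',np.hstack([a,b]) if a.shape[0]==b.shape[0] else np.hstack([a,cv2.resize(b,(a.shape[0],a.shape[0]))]))
E
```

```text
t: 8.1
tcp_pos: [0.5679, -0.2128, 0.1793]
ee_rot: [0.813, 0.583, 0.0, 0.0]
force: [0.3, 0.4, -0.3]
finger_gap: 0.0272
gripper_force: 0.0
t: 8.35
tcp_pos: [0.5684, -0.213, 0.1791]
ee_rot: [0.813, 0.583, 0.0, 0.0]
force: [2.2, -1.5, -0.6]
finger_gap: 0.0147
gripper_force: 30.0
t 8.35 tcp [ 0.5684 -0.213   0.1791] x [0.321 0.947 0.   ] y [ 0.947 -0.321  0.001] z [ 0.001 -0.    -1.   ] q [-0.56  0.25  1.53  0.    1.36 -0.23] gap 0.0147 F [ 2.2 -1.5 -0.6]
```

View pics/c4.png

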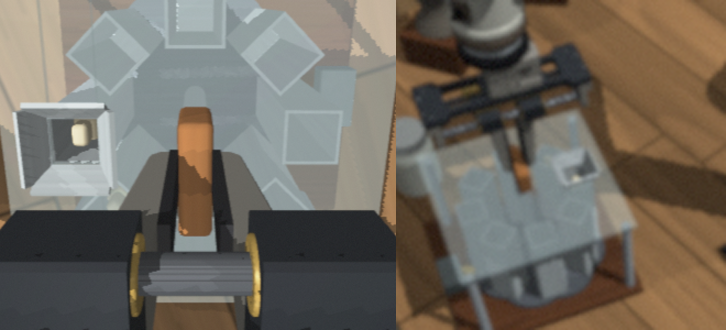

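```bash
python3 - <<'E'
from h import *
s,r=st(); print((pix('wrist',[s['tcp_pos'],list(s['tcp_pos'][:2])+[.198],list(s['tcp_pos'][:2]+r[:2,0]*.028)+[.198],list(s['tcp_pos'][:2]-r[:2,0]*.028)+[.198]])-100)*1.1)
E
python3 -m pendant '[[0,0,0,0,-0.143],[0,0,0,0,-0.143],[0,0,0,0,-0.143],[0,0,0,0,-0.143],[0,0,0,0,-0.143],[0,0,0,0,-0.143],[0,0,0,0,-0.143],[0,0,0,0,0],[0,0,0,0,0],[0,0,0,0,0]]' 40
python3 -m pendant '[[1,0,0,0,0],[1,0,0,0,0],[1,0,0,0,0],[1,0,0,0,0],[1,0,0,0,0],[1,0,0,0,0],[1,0,0,-0.16,0],[1,0,0,-0.16,0],[1,0,0,-0.16,0],[1,0,0,0,0]]'
python3 - <<'E'
from h import *
cap('wrist','w5',(0,0,560,420),1)
to([0.4672,.0889,0.10],np.radians(72.4))
E
```

```text
t 8.45 tcp [ 0.5684 -0.2129  0.1791] x [0.321 0.947 0.   ] y [ 0.947 -0.321  0.001] z [ 0.001 -0.    -1.   ] q [-0.56  0.25  1.53  0.    1.36 -0.23] gap 0.0148 F [ 2.7 -0.8 -1.4]
[[195.54783055 157.42486411]
 [195.69050564 173.09717282]
 [195.72784715 112.31626312]
 [195.65605096 229.1791726 ]]
t: 9.28
tcp_pos: [0.5645, -0.2132, 0.179]
ee_rot: [0.527, 0.85, -0.002, -0.004]
force: [-10.6, -1.4, 4.7]
finger_gap: 0.014
gripper_force: 40.0
t: 10.12
tcp_pos: [0.5712, -0.2147, 0.3095]
ee_rot: [0.527, 0.85, 0.0, 0.008]
force: [1.5, -0.8, 2.0]
finger_gap: 0.0794
gripper_force: 0.0
t 10.17 tcp [ 0.5703 -0.2141  0.3054] x [-0.444  0.896 -0.009] y [0.896 0.444 0.006] z [ 0.009 -0.006 -1.   ] q [-0.56  0.19  1.35  0.    1.59 -1.02] gap 0.0828 F [ 0.5 -0.4 -0.5]
shift total units [1.277 0.164 0.811]
turn tool z: units -1.023 deg -46.0
```

View pics/w5.png

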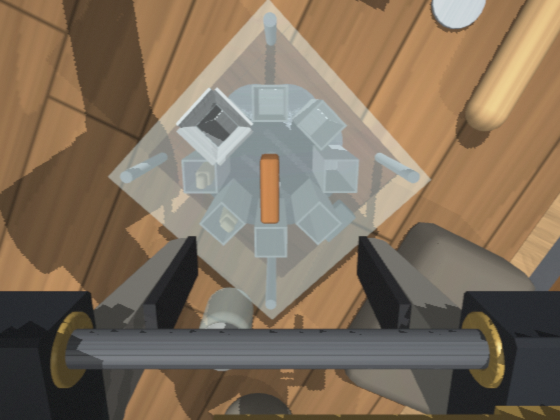

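The drum clicked one step. An empty tube is now under the funnel at (215,125), and the stored sticks are at (205,178) and (228,218). Next I go for stick A, gripping its far end weakly so that it can droop.

```bash
python3 -m pendant '[[0.4,0.143,0.036,0,0],[0.4,0.143,0.036,0,0],[0.4,0.143,0.036,0,0],[0.4,0.143,0.036,0,0],[0.4,0.143,0.036,0,0],[0.4,0.143,0.036,0,0],[0.4,0.143,0.036,0,0],[0.4,0.143,0.036,0,0]]' >/dev/null
python3 -m pendant '[[0.4,0,0,0.1,-0.146],[0.4,0,0,0.1,-0.146],[0.4,0,0,0.1,-0.146],[0.4,0,0,0.1,-0.146],[0.4,0,0,0.1,-0.146],[0.4,0,0,0.1,-0.146],[0.4,0,0,0.1,-0.146],[0.4,0,0,0,0],[0.4,0,0,0,0]]' >/dev/null
python3 - <<'E'
from h import *
to([0.5053,.077,0.021],np.radians(72.6))
sticks('scene')
E
```

```text
t 11.58 tcp [0.5037 0.0757 0.1224] x [-0.952  0.306  0.004] y [ 0.306  0.952 -0.001] z [-0.005  0.    -1.   ] q [-0.09  0.06  1.85  0.    1.23 -1.35] gap 0.0366 F [-0.1 -0.2  0.4]
shift total units [-0.006  0.007  0.406]
turn tool z: units -0.01 deg -0.4
scene px [ 15. 235.] centre [ 1.1191 -0.4945] axis deg 177.5 len,w [0.091 0.032]
scene px [323. 234.] centre [0.4672 0.0889] axis deg 162.3 len,w [0.108 0.018]
scene px [346. 259.] centre [0.4742 0.1846] axis deg 155.3 len,w [0.108 0.018]
scene px [321. 312.] centre [0.6263 0.2458] axis deg 1.0 len,w [0.107 0.016]
```

```bash
python3 -m pendant '[[0.4,-0.006,0.007,0.136,0],[0.4,0,0,0.135,0],[0.4,0,0,0.135,0],[0,0,0,0,0],[0,0,0,0,0],[0,0,0,0,0],[0,0,0,0,0],[0,0,0,0,0],[0,0,0,0,0]]' 3
python3 -m pendant '[[0,0,0,-0.1,0],[0,0,0,-0.16,0],[0,0,0,-0.16,0],[0,0,0,-0.16,0],[0,0,0,-0.16,0],[0,0,0,-0.16,0],[0,0,0,0,0],[0,0,0,0,0]]'
python3 - <<'E'
from h import *
st();a=cap('wrist','w6',None,.7);b=cap('scene','s6',(240,120,400,280),1.84)
cv2.imwrite('pics/c6.png',np.hstack([a,b]))
E
```

```text
t: 12.38
tcp_pos: [0.509, 0.0765, 0.0246]
ee_rot: [0.154, 0.988, 0.0, 0.002]
force: [-0.2, 0.9, -0.5]
finger_gap: 0.0002
gripper_force: 0.0
t: 13.05
tcp_pos: [0.5094, 0.0765, 0.2515]
ee_rot: [0.154, 0.988, 0.0, 0.004]
force: [0.9, 0.0, -0.9]
finger_gap: 0.0005
gripper_force: 0.0
t 13.05 tcp [0.5094 0.0765 0.2515] x [-0.953  0.303 -0.007] y [0.303 0.953 0.002] z [ 0.008 -0.001 -1.   ] q [-0.09 -0.04  1.7  -0.    1.48 -1.35] gap 0.0005 F [ 0.9  0.  -0.9]
```

View pics/c6.png

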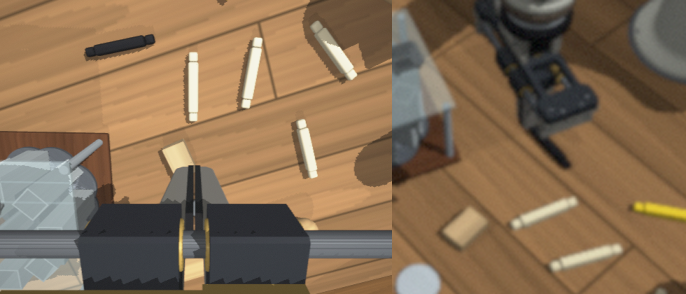

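Missed: the stick still lies at wrist px (192,87) and the fingers are shut. I'll check its position with the wrist camera.

Run:
```python
from h import *
sticks('wrist','pics/full_w6.png')
sticks('scene','pics/full_s6.png')
```

```text
wrist px [485.  81.] centre [0.4825 0.32  ] axis deg 25.8 len,w [0.092 0.017]
wrist px [440. 212.] centre [0.6185 0.2456] axis deg 0.6 len,w [0.111 0.017]
wrist px [ 20. 384.] centre [ 0.6967 -0.3537] axis deg 150.3 len,w [0.081 0.049]
scene px [216. 137.] centre [ 0.4722 -0.4244] axis deg 158.7 len,w [0.118 0.029]
scene px [ 16. 235.] centre [ 1.1191 -0.4934] axis deg 178.2 len,w [0.094 0.036]
scene px [322. 235.] centre [0.4671 0.0891] axis deg 162.6 len,w [0.108 0.019]
scene px [346. 259.] centre [0.4741 0.1845] axis deg 155.3 len,w [0.108 0.019]
scene px [321. 312.] centre [0.6263 0.2459] axis deg 0.9 len,w [0.107 0.016]
```

```bash
sed -i 's/>165)&(hsv\[:,:,1\]<110)/>(150 if n=="wrist" else 165))\&(hsv[:,:,1]<110)/; s/100<stt\[i,4\]<1200/100<stt[i,4]<4000/' h.py
python3 -m pendant '[[0.4,0,0,0,0],[0.4,0,0,0,0],[0.4,0,0,0,0],[0.4,0,0,0,0],[0.4,0,0,0,0],[0.4,0,0,0,0]]' 3
python3 - <<'E'
from h import *
cap('wrist','w7'); sticks('wrist','pics/w7.png')
im=cv2.imread('pics/w7.png');h=cv2.cvtColor(im,cv2.COLOR_BGR2HSV);print(h[124,274],h[110,274])
print(world('wrist',np.array([[191.5,52],[193,121]])/.7,.012))
st()
E
```

```text
t: 13.65
tcp_pos: [0.5074, 0.0767, 0.2474]
ee_rot: [0.154, 0.988, -0.0, -0.0]
force: [0.1, -0.5, 0.1]
finger_gap: 0.0361
gripper_force: 0.0
wrist px [485.  81.] centre [0.4869 0.3219] axis deg 24.8 len,w [0.094 0.017]
wrist px [362. 107.] centre [0.4735 0.1859] axis deg 155.0 len,w [0.111 0.018]
wrist px [277. 127.] centre [0.4659 0.0903] axis deg 162.5 len,w [0.111 0.016]
wrist px [442. 216.] centre [0.6251 0.2469] axis deg 0.8 len,w [0.113 0.018]
wrist px [ 12. 398.] centre [ 0.6996 -0.3679] axis deg 155.3 len,w [0.085 0.036]
[ 26  23 245] [ 26  23 245]
[[0.40960563 0.1043723  0.012     ]
 [0.51306918 0.07374009 0.012     ]]
t 13.7 tcp [0.5074 0.0767 0.2475] x [-0.953  0.303  0.   ] y [ 0.303  0.953 -0.   ] z [-0.  0. -1.] q [-0.09 -0.03  1.7   0.    1.48 -1.35] gap 0.0366 F [-0.2  0.   0.8]
```

```bash
python3 -m pendant '[[0.4,0.028,0.002,0.15,0],[0.4,0,0,0.15,0],[0.4,0,0,0.15,0],[0.4,0,0,0.15,0],[0.4,0,0,0.15,0],[0.4,0,0,0.15,0],[0.4,0,0,0.02,0],[0.4,0,0,0,0],[0.4,0,0,0,0],[0.4,0,0,0,0]]' 3
python3 - <<'E'
from h import *
to([.5013,.0792,.017],np.radians(72.4))
E
```

```text
t: 14.53
tcp_pos: [0.5036, 0.0791, 0.0205]
ee_rot: [0.153, 0.988, 0.0, 0.003]
force: [0.0, -0.1, 0.8]
finger_gap: 0.0369
gripper_force: 0.0
t 14.53 tcp [0.5036 0.0791 0.0205] x [-0.953  0.303 -0.005] y [0.303 0.953 0.001] z [ 0.005 -0.    -1.   ] q [-0.08  0.21  1.92 -0.    1.01 -1.34] gap 0.0369 F [ 0.  -0.1  0.8]
shift total units [ 0.009 -0.002  0.014]
turn tool z: units -0.001 deg -0.1
```

```bash
python3 -m pendant '[[0,0.004,0,0.012,0],[0,0,0,0,0],[0,0,0,0,0],[0,0,0,0,0],[0,0,0,0,0],[0,0,0,0,0],[0,0,0,0,0]]' 3
python3 - <<'E'
from h import *
st();sticks('scene')
E
```

```text
t: 15.12
tcp_pos: [0.5, 0.0795, 0.0147]
ee_rot: [0.154, 0.988, 0.0, 0.0]
force: [-0.8, 0.2, -0.5]
finger_gap: 0.0009
gripper_force: 0.0
t 15.12 tcp [0.5    0.0795 0.0147] x [-0.953  0.303 -0.   ] y [0.303 0.953 0.   ] z [ 0. -0. -1.] q [-0.08  0.21  1.93 -0.    1.   -1.34] gap 0.0009 F [-0.8  0.2 -0.5]
scene px [ 15. 234.] centre [ 1.1196 -0.4955] axis deg 176.5 len,w [0.09  0.029]
scene px [346. 259.] centre [0.4742 0.1847] axis deg 155.4 len,w [0.108 0.018]
scene px [321. 312.] centre [0.6263 0.2459] axis deg 1.0 len,w [0.107 0.016]
```

Run:
```python
from h import *
a=cap('wrist','w8',None,.7);b=cap('side','d8',(220,200,380,360),1.84)
cv2.imwrite('pics/c8.png',np.hstack([a,b]))
```

```text
(no output)
```

View pics/c8.png

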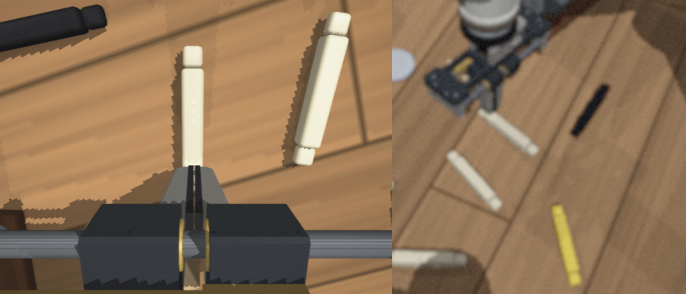

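Run:
```python
from h import *
s,r=st()
for x in(0,.01):
  for z in(-.03,-.015,0,.014): print(x,z,np.round(pix('wrist',s['tcp_pos']+r@np.array([x,0,z]))*.7,1))
sticks('wrist','pics/full_w8.png')
print(world('wrist',np.array([[193,46],[193,70],[191,165]])/.7,.016))
print(s)
```

```text
t 15.27 tcp [0.5    0.0795 0.0146] x [-0.953  0.303  0.   ] y [ 0.303  0.953 -0.   ] z [-0. -0. -1.] q [-0.08  0.21  1.93 -0.    1.   -1.34] gap 0.0004 F [ 0.3  0.1 -0.1]
0 -0.03 [[193.2 187. ]]
0 -0.015 [[193.3 177.9]]
0 0 [[193.3 170.1]]
0 0.014 [[193.3 163.8]]
0.01 -0.03 [[193.2 172.8]]
0.01 -0.015 [[193.2 164.7]]
0.01 0 [[193.3 157.8]]
0.01 0.014 [[193.3 152.2]]
[[0.41433085 0.10666378 0.016     ]
 [0.42917888 0.10191958 0.016     ]
 [0.49494969 0.07931171 0.016     ]]
{'t': 15.2667, 'qpos': array([-8.13255824e-02,  2.13331438e-01,  1.93058202e+00, -3.04298845e-05,
        9.97782719e-01, -1.34383481e+00]), 'qd': array([-5.25412492e-05,  6.55723683e-04, -9.23915026e-04, -3.65456475e-04,
        2.89412712e-04,  3.53828139e-04]), 'joint_efforts': array([ 1.65801139e-03, -3.48241246e+01, -2.63271511e+01,  2.20190632e-03,
        7.84041057e-02, -1.68250762e-05]), 'tcp_pos': array([0.49997378, 0.07953837, 0.01461239]), 'ee_rot': array([ 1.53525708e-01,  9.88144652e-01, -1.65161959e-05, -5.06941096e-05]), 'force': array([ 0.34340537,  0.12164548, -0.13009508]), 'torque': array([ 0.0192081 ,  0.00609087, -0.02680734]), 'gripper_force': 0.0, 'finger_gap': 0.000444334545029722}
```

Run:
```python
import cv2
im=cv2.imread('pics/full_w8.png')[190:330,200:350]
cv2.imwrite('pics/z8.png',cv2.resize(im,None,fx=4,fy=4,interpolation=cv2.INTER_CUBIC))
```

```text
(no output)
```

View pics/z8.png

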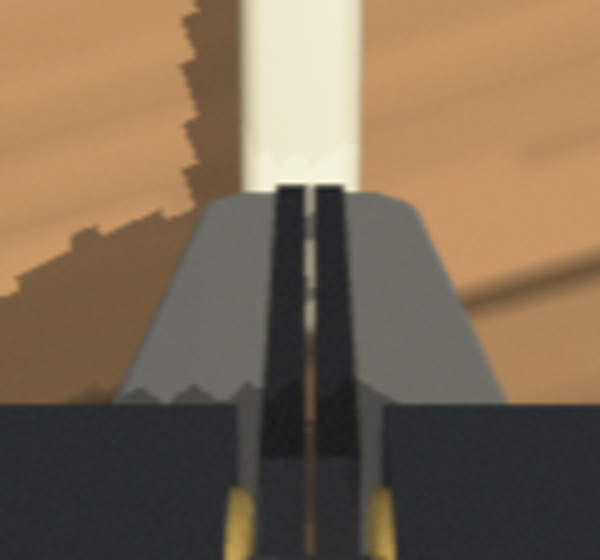

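The close-up shows the shut pads above the stick: their tips at (277,236) match about 15 mm behind the reported TCP, roughly 30 mm higher than stated. The knob misses fit this too. I'll go lower step by step and watch the force.

```bash
python3 -m pendant '[[0.35,0,0,0,0],[0.35,0,0,0,0],[0.35,0,0,0,0],[0.35,0,0,0,0],[0.35,0,0,0,0],[0.35,0,0,0.04,0],[0.35,0,0,0.04,0],[0.35,0,0,0,0],[0.35,0,0,0,0],[0.35,0,0,0,0]]' 3
python3 -m pendant '[[0,0,0,0,0],[0,0,0,0,0],[0,0,0,0,0],[0,0,0,0,0],[0,0,0,0,0],[0,0,0,0,0],[0,0,0,0,0]]' 3
```

```text
t: 16.1
tcp_pos: [0.4997, 0.0796, -0.0057]
ee_rot: [0.154, 0.988, -0.0, -0.0]
force: [0.3, 0.1, 0.4]
finger_gap: 0.0322
gripper_force: 0.0
t: 16.68
tcp_pos: [0.5003, 0.0795, -0.005]
ee_rot: [0.154, 0.988, 0.0, 0.0]
force: [-0.1, -0.0, 1.9]
finger_gap: 0.016
gripper_force: 3.0
```

Gripped, with a 16 mm gap. Lifting to see whether it droops.

```bash
python3 -m pendant '[[0,0,0,-0.1,0],[0,0,0,-0.16,0],[0,0,0,-0.16,0],[0,0,0,-0.16,0],[0,0,0,-0.16,0],[0,0,0,-0.16,0],[0,0,0,-0.1,0],[0,0,0,0,0],[0,0,0,0,0],[0,0,0,0,0]]' 3
python3 - <<'E'
from h import *
st();a=cap('wrist','w9',None,.7);b=cap('side','d9',(220,170,380,330),1.84)
cv2.imwrite('pics/c9.png',np.hstack([a,b]))
E
```

```text
t: 17.52
tcp_pos: [0.4991, 0.0796, 0.2431]
ee_rot: [0.154, 0.988, -0.0, -0.001]
force: [0.1, -1.4, -1.5]
finger_gap: 0.0163
gripper_force: 3.0
t 17.52 tcp [0.4991 0.0796 0.2431] x [-0.953  0.303  0.002] y [ 0.303  0.953 -0.001] z [-0.003  0.    -1.   ] q [-0.08 -0.05  1.73  0.    1.47 -1.34] gap 0.0163 F [ 0.1 -1.4 -1.5]
```

View pics/c9.png

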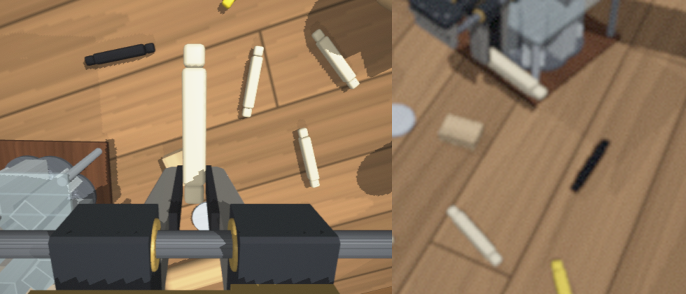

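The stick is held near-level: in the wrist view its free end is at (194,45) and its held end at (194,190), with almost no droop. I'll measure pitch in code from here and try a vertical shake.

```bash
cat >> h.py <<'E'
def pitch(im=None,Lf=.091):
    "droop angle of held stick from wrist image: free end seen at col~tcp col"
    p=viewer.camera_params('wrist'); s=get_state(); r=R.from_quat(s['ee_rot']).as_matrix()
    img=cv2.imread(im) if im else viewer.capture('wrist')[:,:,::-1].copy()
    hsv=cv2.cvtColor(img,cv2.COLOR_BGR2HSV)
    m=((hsv[:,:,2]>130)&(hsv[:,:,1]<80)&(hsv[:,:,1]>12)).astype(np.uint8)
    m[290:]=0
    m[:, :235]=0; m[:,320:]=0
    k,l,stt,c=cv2.connectedComponentsWithStats(m); i=1+np.argmax(stt[1:,4]); ys,xs=np.where(l==i)
    A=np.radians(np.arange(-30,121,1))
    piv=np.array([0,0,-.020])
    pts=[s['tcp_pos']+r@(piv+np.array([Lf*np.cos(a)+.005*np.sin(a),0,Lf*np.sin(a)-.005*np.cos(a)])) for a in A]
    q=pix('wrist',pts,p)
    print('stick blob rows',ys.min(),ys.max(),'cols',xs.min(),xs.max(),'droop deg if end row',[int(np.degrees(A[j])) for j in np.argsort(abs(q[:,1]-ys.min()))[:3]],'row at 0/45/90',np.round(q[[30,75,120],1]))
E
python3 -c "
from h import *
pitch('pics/full_w9.png')"
python3 -m pendant '[[0,0,0,-0.16,0],[0,0,0,0.16,0],[0,0,0,-0.16,0],[0,0,0,0.16,0],[0,0,0,-0.16,0],[0,0,0,0.16,0],[0,0,0,-0.16,0],[0,0,0,0.16,0],[0,0,0,0,0],[0,0,0,0,0]]' 3
python3 -c "
from h import *
pitch()"
```

```text
stick blob rows 63 289 cols 260 294 droop deg if end row [-14, 10, 11] row at 0/45/90 [ 57. 111. 200.]
t: 18.45
tcp_pos: [0.4982, 0.0797, 0.2421]
ee_rot: [0.154, 0.988, -0.0, -0.003]
force: [0.1, -0.3, 0.1]
finger_gap: 0.0158
gripper_force: 3.0
stick blob rows 152 289 cols 260 292 droop deg if end row [67, 66, 68] row at 0/45/90 [ 57. 111. 200.]
```

Shaking works: droop is now about 67°. Again.

```bash
python3 -m pendant '[[0,0,0,-0.16,0],[0,0,0,0.16,0],[0,0,0,-0.16,0],[0,0,0,0.16,0],[0,0,0,-0.16,0],[0,0,0,0.16,0],[0,0,0,-0.16,0],[0,0,0,0.16,0],[0,0,0,0,0],[0,0,0,0,0]]' 3
python3 -c "
from h import *
pitch(); to([.5005,-.1925,.31],np.radians(71.5))"
```

```text
t: 19.33
tcp_pos: [0.5004, 0.0795, 0.2457]
ee_rot: [0.154, 0.988, -0.0, -0.0]
force: [0.8, -0.9, 0.8]
finger_gap: 0.016
gripper_force: 3.0
stick blob rows 187 289 cols 261 292 droop deg if end row [84, 83, 85] row at 0/45/90 [ 57. 111. 200.]
t 19.38 tcp [0.5017 0.0794 0.2474] x [-0.953  0.303 -0.003] y [0.303 0.953 0.001] z [ 0.003 -0.    -1.   ] q [-0.08 -0.05  1.72 -0.    1.47 -1.34] gap 0.0159 F [-0.5 -0.3 -0.1]
shift total units [-0.326 -1.038 -0.25 ]
turn tool z: units 0.019 deg 0.8
```

```bash
python3 -m pendant '[[0,0,0,-0.13,0],[0,0,0,-0.13,0],[0,-0.05,-0.148,0,0.01],[0,-0.05,-0.148,0,0.01],[0,-0.05,-0.148,0,0],[0,-0.05,-0.148,0,0],[0,-0.05,-0.148,0,0],[0,-0.05,-0.148,0,0],[0,-0.05,-0.148,0,0],[0,0,0,0,0]]' 8
python3 -m pendant '[[0,0,0,0,0],[0,0,0,0,0],[0,0,0,0,0],[0,0,0,0,0]]' 8
python3 -c "
from h import *
pitch(); to([.5005,-.1925,.18],np.radians(71.5))"
```

```text
t: 20.22
tcp_pos: [0.5023, -0.2011, 0.313]
ee_rot: [0.164, 0.986, -0.003, 0.002]
force: [-0.1, 0.8, -0.3]
finger_gap: 0.0156
gripper_force: 8.0
t: 20.55
tcp_pos: [0.5021, -0.1927, 0.3108]
ee_rot: [0.16, 0.987, -0.0, 0.001]
force: [-0.1, 0.7, -0.6]
finger_gap: 0.0156
gripper_force: 8.0
stick blob rows 134 289 cols 235 319 droop deg if end row [57, 58, 56] row at 0/45/90 [ 57. 111. 200.]
t 20.6 tcp [ 0.5019 -0.1927  0.3105] x [-0.949  0.316 -0.001] y [ 0.316  0.949 -0.   ] z [ 0.001 -0.001 -1.   ] q [-0.59  0.01  1.54  0.    1.6  -1.84] gap 0.0157 F [-0.2  0.6 -0.3]
shift total units [ 0.006 -0.001  0.522]
turn tool z: units 0.001 deg 0.1
```

```bash
python3 -m pendant '[[0,-0.012,0,0.1,0],[0,0,0,0.1,0],[0,0,0,0.1,0],[0,0,0,0,0],[0,0,0,0,0]]' 8
python3 -m pendant '[[0,0,0,0.06,0],[0,0,0,0.06,0],[0,0,0,0.06,0],[0,0,0,0.06,0],[0,0,0,0,0],[0,0,0,0,0]]' 8
```

```text
t: 21.02
tcp_pos: [0.5037, -0.1936, 0.234]
ee_rot: [0.161, 0.987, 0.001, -0.001]
force: [0.7, -0.7, -0.3]
finger_gap: 0.016
gripper_force: 8.0
t: 21.52
tcp_pos: [0.5049, -0.1949, 0.1762]
ee_rot: [0.161, 0.987, -0.0, 0.001]
force: [-0.3, 0.3, -0.5]
finger_gap: 0.0155
gripper_force: 8.0
```

```bash
python3 -m pendant '[[0.4,0,0,0,0],[0.4,0,0,0,0],[0.4,0,0,0,0],[0.4,0,0,0,0],[0.5,0,0,-0.16,0],[0.5,0,0,-0.16,0],[0.5,0,0,-0.16,0.143],[0.5,0,0,0,0.143],[0.5,0,0,0,0.143],[0.5,0,0,0,0.143]]'
python3 -m pendant '[[0.5,0,0,0,0.143],[0.5,0,0,0,0.143],[0.5,0,0,0,0.143],[0.5,0,0,0,0],[0.5,0,0,0,0],[0.5,0,0,0,0]]'
cat >> h.py <<'E'
F=np.array([.5005,-.1925]);K=np.array([.5675,-.2125])
ux=np.array([.9483,-.3173]);uy=np.array([.3173,.9483])
def tubes(img=None):
    "pale-pixel fraction at each tube top through cover; index 0=under funnel, i=+i*45deg ccw from funnel"
    img=cv2.imread(img) if img else cap('wrist','tub')
    hsv=cv2.cvtColor(img,cv2.COLOR_BGR2HSV); p=viewer.camera_params('wrist')
    for i in range(8):
        a=i*np.pi/4; d=-ux*np.cos(a)-uy*np.sin(a); c=K+.07*d
        n=np.array([-d[1],d[0]]); 
        g=[list(c+d*u+n*v)+[.13] for u in np.linspace(-.012,.012,25) for v in np.linspace(-.012,.012,25)]
        q=np.round(pix('wrist',g,p)).astype(int); ok=(q[:,0]>=0)&(q[:,0]<560)&(q[:,1]>=0)&(q[:,1]<420)
        if not ok.any(): print(i,'off');continue
        px=hsv[q[ok,1],q[ok,0]]; bgr=img[q[ok,1],q[ok,0]].astype(int)
        warm=(bgr[:,2]-bgr[:,0]>18)&(px[:,2]>150)
        print(i,'px',np.round(pix('wrist',[list(c)+[.13]],p)[0]),'in view',round(ok.mean(),2),'warm frac',round(warm.mean(),3),'mean bgr',bgr.mean(0).round())
E
python3 -c "
from h import *
tubes(); to([.5675,-.2125,.156],np.radians(26.5))"
```

```text
t: 22.35
tcp_pos: [0.5047, -0.1951, 0.2963]
ee_rot: [0.38, 0.925, -0.0, 0.001]
force: [-0.2, 0.1, 0.5]
finger_gap: 0.046
gripper_force: 0.0
t: 22.85
tcp_pos: [0.5043, -0.1948, 0.2949]
ee_rot: [0.526, 0.851, -0.0, 0.0]
force: [0.0, -1.3, 0.3]
finger_gap: 0.046
gripper_force: 0.0
0 px [276. 175.] in view 1.0 warm frac 0.208 mean bgr [129. 137. 137.]
1 px [256. 224.] in view 1.0 warm frac 0.0 mean bgr [178. 182. 172.]
2 px [276. 269.] in view 1.0 warm frac 0.0 mean bgr [176. 180. 170.]
3 px [323. 287.] in view 1.0 warm frac 0.03 mean bgr [116. 117. 112.]
4 px [372. 269.] in view 1.0 warm frac 0.0 mean bgr [142. 145. 141.]
5 px [396. 224.] in view 1.0 warm frac 0.0 mean bgr [182. 179. 168.]
6 px [379. 175.] in view 1.0 warm frac 0.0 mean bgr [179. 177. 164.]
7 px [328. 153.] in view 1.0 warm frac 0.0 mean bgr [186. 185. 172.]
t 22.9 tcp [ 0.5043 -0.1948  0.2948] x [-0.446  0.895 -0.   ] y [0.895 0.446 0.   ] z [ 0. -0. -1.] q [-0.59  0.02  1.55  0.    1.57 -1.06] gap 0.046 F [0.2 0.4 0.3]
shift total units [-0.176  0.195  0.555]
turn tool z: units 0.0 deg 0.0
```

Stick A shows in the funnel's tube. Turning one click.

```bash
python3 -m pendant '[[0.5,-0.088,0.098,0,0],[0.5,-0.088,0.098,0,0],[0.5,0,0,0.139,0],[0.5,0,0,0.139,0],[0.5,0,0,0.139,0],[0.5,0,0,0.138,0],[0.5,0,0,0,0],[0,0,0,0,0],[0,0,0,0,0],[0,0,0,0,0]]' 30
python3 -m pendant '[[0,0,0,0,0],[0,0,0,0,0],[0,0,0,0,0]]' 30
python3 -m pendant '[[0,0,0,0,-0.143],[0,0,0,0,-0.143],[0,0,0,0,-0.143],[0,0,0,0,-0.143],[0,0,0,0,-0.143],[0,0,0,0,-0.143],[0,0,0,0,-0.143],[0,0,0,0,0],[0,0,0,0,0],[0,0,0,0,0]]' 30
python3 -m pendant '[[0.45,0,0,0,0],[0.45,0,0,0,0],[0.45,0,0,0,0],[0.45,0,0,-0.13,0],[0.45,0,0,-0.13,0],[0.45,0,0,-0.13,0],[0.45,0,0,-0.13,0],[0.45,0,0,0,0],[0.45,0,0,0,0],[0.45,0,0,0,0]]'
python3 -c "
from h import *
tubes();sticks('scene'); to([.5675,-.2125,.156],np.radians(71.5))"
```

```text
t: 23.73
tcp_pos: [0.5695, -0.2135, 0.1595]
ee_rot: [0.527, 0.85, -0.0, 0.003]
force: [0.1, -1.0, 1.1]
finger_gap: 0.0281
gripper_force: 0.0
t: 23.98
tcp_pos: [0.5655, -0.2155, 0.1592]
ee_rot: [0.527, 0.85, -0.004, -0.0]
force: [-14.0, -5.8, 10.4]
finger_gap: 0.0159
gripper_force: 30.0
t: 24.82
tcp_pos: [0.5641, -0.2171, 0.1592]
ee_rot: [0.162, 0.987, -0.005, -0.003]
force: [-19.3, -8.6, 10.4]
finger_gap: 0.0154
gripper_force: 30.0
t: 25.65
tcp_pos: [0.5678, -0.212, 0.2855]
ee_rot: [0.161, 0.987, 0.0, -0.0]
force: [0.9, 0.3, -0.7]
finger_gap: 0.0411
gripper_force: 0.0
0 px [276. 106.] in view 1.0 warm frac 0.0 mean bgr [134. 133. 128.]
1 px [221. 130.] in view 1.0 warm frac 0.0 mean bgr [172. 175. 164.]
2 px [201. 183.] in view 1.0 warm frac 0.0 mean bgr [167. 172. 163.]
3 px [225. 233.] in view 1.0 warm frac 0.0 mean bgr [142. 146. 140.]
4 px [276. 252.] in view 1.0 warm frac 0.0 mean bgr [171. 169. 156.]
5 px [327. 233.] in view 1.0 warm frac 0.0 mean bgr [147. 146. 136.]
6 px [350. 183.] in view 1.0 warm frac 0.0 mean bgr [178. 175. 164.]
7 px [330. 130.] in view 1.0 warm frac 0.0 mean bgr [182. 180. 167.]
scene px [ 16. 235.] centre [ 1.1191 -0.4933] axis deg 177.8 len,w [0.093 0.036]
scene px [346. 259.] centre [0.4742 0.1846] axis deg 155.3 len,w [0.108 0.019]
scene px [321. 312.] centre [0.6263 0.2459] axis deg 1.0 len,w [0.107 0.016]
t 25.75 tcp [ 0.5671 -0.2118  0.284 ] x [-0.948  0.318  0.003] y [0.318 0.948 0.001] z [-0.003  0.002 -1.   ] q [-0.56  0.2   1.38  0.    1.56 -1.8 ] gap 0.0414 F [-0.1  0.9 -0.8]
shift total units [-0.004 -0.003  0.512]
turn tool z: units -0.001 deg -0.0
```

```bash
python3 -m pendant '[[0.4,0.071,0.137,0,0],[0.4,0.071,0.137,0,0],[0.4,0.071,0.137,0,0],[0.4,0.071,0.137,0,0],[0.4,0.071,0.137,0,0],[0.4,0.071,0.137,0,0],[0.4,0.071,0.137,0,0],[0.4,0.071,0.137,0,0],[0.4,0.071,0.137,0,0],[0.4,0.071,0.137,0,0]]' >/dev/null
python3 -m pendant '[[0.4,0,0,0.15,0.14],[0.4,0,0,0.15,0],[0.4,0,0,0.15,0],[0.4,0,0,0.15,0],[0.4,0,0,0.15,0],[0.4,0,0,0,0],[0.4,0,0,0,0],[0.4,0,0,0,0]]' >/dev/null
python3 -c "
from h import *
sticks('scene');sticks('wrist'); to([.5083,.1693,-.005],np.radians(65.2))"
```

```text
scene px [ 15. 235.] centre [ 1.1202 -0.4952] axis deg 177.7 len,w [0.089 0.032]
scene px [321. 312.] centre [0.6263 0.2459] axis deg 1.0 len,w [0.107 0.016]
wrist px [499.  66.] centre [0.4894 0.353 ] axis deg 24.9 len,w [0.094 0.018]
wrist px [275. 142.] centre [0.4737 0.1852] axis deg 154.9 len,w [0.11  0.017]
t 27.35 tcp [0.5107 0.169  0.1014] x [-0.907  0.42  -0.004] y [0.42  0.907 0.003] z [ 0.005  0.001 -1.   ] q [ 0.09  0.15  1.8   0.    1.18 -1.04] gap 0.0371 F [ 0.7  0.1 -0.1]
shift total units [ 0.011 -0.004  0.425]
turn tool z: units -0.001 deg -0.1
```

```bash
python3 -m pendant '[[0.4,0.01,-0.003,0.14,0],[0.4,0,0,0.14,0],[0.4,0,0,0.14,0],[0.4,0,0,0,0],[0.4,0,0,0,0],[0,0,0,0,0],[0,0,0,0,0],[0,0,0,0,0],[0,0,0,0,0],[0,0,0,0,0]]' 3
python3 -m pendant '[[0,0,0,0,0],[0,0,0,-0.08,0],[0,0,0,-0.16,0],[0,0,0,-0.16,0],[0,0,0,-0.16,0],[0,0,0,-0.16,0],[0,0,0,-0.16,0],[0,0,0,-0.16,0],[0,0,0,-0.1,0],[0,0,0,0,0]]' 3
python3 -m pendant '[[0,0,0,-0.16,0],[0,0,0,0.16,0],[0,0,0,-0.16,0],[0,0,0,0.16,0],[0,0,0,-0.16,0],[0,0,0,0.16,0],[0,0,0,-0.16,0],[0,0,0,0.16,0],[0,0,0,0,0],[0,0,0,0,0]]' 3
python3 -c "
from h import *
pitch();st()"
```

```text
t: 28.18
tcp_pos: [0.508, 0.1694, -0.0046]
ee_rot: [0.215, 0.977, 0.001, 0.002]
force: [1.1, 1.3, 4.2]
finger_gap: 0.0159
gripper_force: 3.0
t: 29.02
tcp_pos: [0.5086, 0.1695, 0.2853]
ee_rot: [0.215, 0.977, 0.002, 0.005]
force: [-0.2, 0.7, 0.1]
finger_gap: 0.0157
gripper_force: 3.0
t: 29.85
tcp_pos: [0.5042, 0.169, 0.276]
ee_rot: [0.215, 0.977, -0.001, -0.003]
force: [-0.7, -0.1, 0.2]
finger_gap: 0.0159
gripper_force: 3.0
stick blob rows 167 289 cols 261 293 droop deg if end row [74, 73, 75] row at 0/45/90 [ 58. 111. 200.]
t 29.9 tcp [0.506  0.1691 0.2787] x [-0.907  0.42   0.001] y [ 0.42   0.907 -0.   ] z [-0.001 -0.    -1.   ] q [ 0.1   0.01  1.6  -0.    1.54 -1.04] gap 0.0158 F [1.5 0.2 0.5]
```

```bash
python3 -m pendant '[[0,0,0,-0.16,0],[0,0,0,0.16,0],[0,0,0,-0.16,0],[0,0,0,0.16,0],[0,0,0,-0.16,0],[0,0,0,0.16,0],[0,0,0,-0.16,0],[0,0,0,0.16,0],[0,0,0,0,0],[0,0,0,0,0]]' 3
python3 -m pendant '[[0,0,0,0,0],[0,0,0,-0.13,-0.14],[0,0,0,0,0],[0,0,0,0,0]]' 8
python3 -c "
from h import *
pitch();to([.5025,-.1935,.31],np.radians(71.5))"
```

```text
t: 30.73
tcp_pos: [0.5065, 0.1692, 0.2797]
ee_rot: [0.215, 0.977, 0.0, 0.0]
force: [0.1, -0.6, 0.9]
finger_gap: 0.0159
gripper_force: 3.0
t: 31.07
tcp_pos: [0.5089, 0.1695, 0.3164]
ee_rot: [0.162, 0.987, 0.001, 0.005]
force: [-0.5, 0.6, 0.3]
finger_gap: 0.016
gripper_force: 8.0
stick blob rows 197 289 cols 261 293 droop deg if end row [89, 88, 90] row at 0/45/90 [ 57. 111. 200.]
t 31.12 tcp [0.5079 0.1694 0.3143] x [-0.948  0.32  -0.006] y [0.319 0.948 0.003] z [ 0.006  0.001 -1.   ] q [ 0.1  -0.    1.54 -0.    1.6  -1.15] gap 0.0153 F [ 0.3  0.3 -0.6]
shift total units [-0.443 -1.382  0.016]
turn tool z: units -0.003 deg -0.1
```

```bash
python3 -m pendant '[[0,-0.044,-0.138,0,0],[0,-0.044,-0.138,0,0],[0,-0.044,-0.138,0,0],[0,-0.044,-0.138,0,0],[0,-0.044,-0.138,0,0],[0,-0.044,-0.138,0,0],[0,-0.044,-0.138,0,0],[0,-0.044,-0.138,0,0],[0,-0.044,-0.138,0,0],[0,-0.044,-0.138,0,0]]' 8 >/dev/null
python3 -m pendant '[[0,0,0,0,0],[0,0,0,0,0],[0,0,0,0,0],[0,0,0,0,0]]' 8
python3 -c "
from h import *
to([.5005,-.1925,.18],np.radians(71.5))"
```

```text
t: 32.28
tcp_pos: [0.5006, -0.1918, 0.3111]
ee_rot: [0.161, 0.987, 0.0, 0.0]
force: [0.4, -0.8, 0.1]
finger_gap: 0.0157
gripper_force: 8.0
t 32.28 tcp [ 0.5006 -0.1918  0.3111] x [-0.948  0.317 -0.   ] y [0.317 0.948 0.   ] z [ 0.  0. -1.] q [-0.59  0.01  1.54  0.    1.6  -1.84] gap 0.0157 F [ 0.4 -0.8  0.1]
shift total units [-0.    -0.003  0.524]
turn tool z: units 0.0 deg 0.0
```

```bash
python3 -m pendant '[[0,0,-0.003,0.12,0],[0,0,0,0.12,0],[0,0,0,0.08,0],[0,0,0,0.07,0],[0,0,0,0.07,0],[0,0,0,0.06,0],[0,0,0,0,0],[0,0,0,0,0]]' 8
python3 -m pendant '[[0.4,0,0,0,0],[0.4,0,0,0,0],[0.4,0,0,0,0],[0.4,0,0,0,0],[0.5,0,0,-0.16,0],[0.5,0,0,-0.16,0],[0.5,0,0,-0.14,0],[0.5,-0.14,0,0,0],[0.5,-0.14,0,0,0],[0.5,0,0,0,0]]'
python3 -m pendant '[[0.5,0,0,0,0],[0.5,0,0,0,0],[0.5,0,0,0,0]]'
python3 -c "
from h import *
tubes(); to([.565,-.2145,.156],np.radians(71.5))"
```

```text
t: 32.95
tcp_pos: [0.5, -0.1922, 0.1807]
ee_rot: [0.16, 0.987, 0.0, -0.001]
force: [-0.4, -0.6, -0.5]
finger_gap: 0.0156
gripper_force: 8.0
t: 33.78
tcp_pos: [0.5698, -0.2175, 0.2938]
ee_rot: [0.161, 0.987, 0.0, -0.0]
force: [-0.1, 0.1, -1.4]
finger_gap: 0.0462
gripper_force: 0.0
t: 34.03
tcp_pos: [0.5659, -0.2157, 0.2966]
ee_rot: [0.161, 0.987, -0.0, 0.0]
force: [-0.4, 0.5, 0.1]
finger_gap: 0.046
gripper_force: 0.0
0 px [280. 106.] in view 1.0 warm frac 0.171 mean bgr [134. 142. 141.]
1 px [227. 128.] in view 1.0 warm frac 0.0 mean bgr [173. 177. 166.]
2 px [208. 180.] in view 1.0 warm frac 0.0 mean bgr [169. 173. 164.]
3 px [231. 228.] in view 1.0 warm frac 0.0 mean bgr [167. 171. 161.]
4 px [280. 247.] in view 1.0 warm frac 0.0 mean bgr [171. 170. 157.]
5 px [329. 228.] in view 1.0 warm frac 0.0 mean bgr [165. 163. 151.]
6 px [352. 180.] in view 1.0 warm frac 0.0 mean bgr [179. 176. 165.]
7 px [333. 128.] in view 1.0 warm frac 0.0 mean bgr [182. 180. 167.]
t 34.08 tcp [ 0.5659 -0.2157  0.2968] x [-0.948  0.318 -0.001] y [ 0.318  0.948 -0.   ] z [ 0.001 -0.001 -1.   ] q [-0.56  0.19  1.37 -0.    1.58 -1.81] gap 0.0458 F [-0.2  0.4  0. ]
shift total units [0.005 0.003 0.563]
turn tool z: units -0.002 deg -0.1
```

```bash
python3 -m pendant '[[0.5,0.004,0.003,0.14,0],[0.5,0,0,0.14,0],[0.5,0,0,0.14,0],[0.5,0,0,0.14,0],[0.5,0,0,0,0],[0.5,0,0,0,0],[0,0,0,0,0],[0,0,0,0,0],[0,0,0,0,0],[0,0,0,0,0]]' 30
python3 -m pendant '[[0,0,0,0,0],[0,0,0,0,0],[0,0,0,0,0]]' 30
python3 -m pendant '[[0,0,0,0,-0.143],[0,0,0,0,-0.143],[0,0,0,0,-0.143],[0,0,0,0,-0.143],[0,0,0,0,-0.143],[0,0,0,0,-0.143],[0,0,0,0,-0.143],[0,0,0,0,0],[0,0,0,0,0],[0,0,0,0,0]]' 30
python3 -m pendant '[[0.45,0,0,0,0],[0.45,0,0,0,0],[0.45,0,0,0,0],[0.45,0,0,-0.13,0],[0.45,0,0,-0.13,0],[0.45,0,0,-0.13,0],[0.45,0,0,-0.13,0.14],[0.45,0,0,0,0.14],[0.45,0,0,0,0.14],[0.45,0,0,0,0.14]]'
python3 -m pendant '[[0.45,0,0,0,0],[0.45,0,0,0,0],[0.45,0,0,0,0]]'
python3 -c "
from h import *
tubes();sticks('scene'); to([.6257+.038,.2464,.10],np.radians(91))"
```

```text
t: 34.92
tcp_pos: [0.5668, -0.2156, 0.1582]
ee_rot: [0.161, 0.987, -0.001, 0.002]
force: [-0.8, -0.1, -0.7]
finger_gap: 0.0216
gripper_force: 0.0
t: 35.17
tcp_pos: [0.566, -0.2177, 0.158]
ee_rot: [0.162, 0.987, -0.003, 0.001]
force: [-3.2, -5.9, 3.2]
finger_gap: 0.0162
gripper_force: 30.0
t: 36.0
tcp_pos: [0.5661, -0.2183, 0.158]
ee_rot: [-0.229, 0.974, -0.003, 0.0]
force: [-2.3, -7.9, 2.8]
finger_gap: 0.0159
gripper_force: 30.0
t: 36.83
tcp_pos: [0.5661, -0.2146, 0.2868]
ee_rot: [-0.009, 1.0, -0.0, 0.001]
force: [-0.3, -0.8, -1.0]
finger_gap: 0.0415
gripper_force: 0.0
t: 37.08
tcp_pos: [0.5657, -0.2146, 0.2857]
ee_rot: [-0.013, 1.0, 0.0, -0.0]
force: [0.1, -0.2, 0.9]
finger_gap: 0.0414
gripper_force: 0.0
0 px [305. 112.] in view 1.0 warm frac 0.0 mean bgr [130. 129. 124.]
1 px [246. 115.] in view 1.0 warm frac 0.0 mean bgr [179. 182. 171.]
2 px [208. 159.] in view 1.0 warm frac 0.0 mean bgr [172. 174. 166.]
3 px [213. 214.] in view 1.0 warm frac 0.0 mean bgr [175. 178. 168.]
4 px [254. 249.] in view 1.0 warm frac 0.0 mean bgr [175. 179. 169.]
5 px [309. 247.] in view 1.0 warm frac 0.0 mean bgr [171. 169. 157.]
6 px [347. 208.] in view 1.0 warm frac 0.0 mean bgr [181. 178. 166.]
7 px [347. 152.] in view 1.0 warm frac 0.0 mean bgr [181. 180. 167.]
scene px [ 16. 235.] centre [ 1.1185 -0.493 ] axis deg 177.1 len,w [0.094 0.04 ]
scene px [321. 312.] centre [0.6272 0.2459] axis deg 0.9 len,w [0.109 0.016]
scene px [ 65. 337.] centre [ 1.1327 -0.1226] axis deg 3.3 len,w [0.088 0.013]
t 37.18 tcp [ 0.5657 -0.2147  0.2857] x [-1.    -0.024  0.   ] y [-0.024  1.     0.   ] z [-0.  0. -1.] q [-0.56  0.19  1.38  0.    1.56 -2.16] gap 0.0412 F [-0.4  0.4 -0.4]
shift total units [-0.437  1.834  0.743]
turn tool z: units 0.009 deg 0.4
```

```bash
python3 -m pendant '[[0.4,-0.036,0.153,0,0],[0.4,-0.036,0.153,0,0],[0.4,-0.036,0.153,0,0],[0.4,-0.036,0.153,0,0],[0.4,-0.036,0.153,0,0],[0.4,-0.036,0.153,0,0],[0.4,-0.036,0.153,0,0],[0.4,-0.036,0.153,0,0],[0.4,-0.036,0.153,0,0],[0.4,-0.036,0.153,0,0]]' >/dev/null
python3 -m pendant '[[0.4,-0.036,0.153,0.1,0],[0.4,-0.036,0.153,0.15,0],[0.4,0,0,0.15,0],[0.4,0,0,0.15,0],[0.4,0,0,0.15,0],[0.4,0,0,0.04,0],[0.4,0,0,0,0],[0.4,0,0,0,0],[0.4,0,0,0,0]]'
python3 -c "
from h import *
print('pin',world('scene',[[208,266],[266,338]],.024)); print('pot',world('scene',[370,377],.09))
sticks('wrist'); to([.6257+.038,.2464,-.005],np.radians(91))"
```

```text
t: 38.77
tcp_pos: [0.663, 0.2336, 0.1161]
ee_rot: [-0.011, 1.0, 0.0, 0.003]
force: [0.5, 1.3, -0.1]
finger_gap: 0.0365
gripper_force: 0.0
pin [[ 0.76791218 -0.03956857  0.024     ]
 [ 0.77421801  0.20816365  0.024     ]]
pot [[0.67215014 0.43254934 0.09      ]]
wrist px [292. 149.] centre [0.6253 0.2455] axis deg 1.4 len,w [0.111 0.017]
wrist px [487. 251.] centre [0.7249 0.4333] axis deg 51.3 len,w [0.119 0.036]
wrist px [271. 369.] centre [0.8322 0.2325] axis deg 91.2 len,w [0.114 0.   ]
t 38.82 tcp [0.6631 0.2337 0.1163] x [-1.    -0.022 -0.006] y [-0.022  1.     0.001] z [ 0.006  0.001 -1.   ] q [ 0.17  0.54  1.28  0.    1.32 -1.43] gap 0.0368 F [-0.7 -0.7  0.5]
shift total units [-0.     0.05   0.485]
turn tool z: units 0.006 deg 0.3
```

```bash
python3 -m pendant '[[0.4,0,0.05,0.16,0],[0.4,0,0,0.16,0],[0.4,0,0,0.16,0],[0.4,0,0,0.003,0],[0.4,0,0,0,0],[0,0,0,0,0],[0,0,0,0,0],[0,0,0,0,0],[0,0,0,0,0],[0,0,0,0,0]]' 3
python3 -m pendant '[[0,0,0,0,0],[0,0,0,-0.08,0],[0,0,0,-0.16,0],[0,0,0,-0.16,0],[0,0,0,-0.16,0],[0,0,0,-0.16,0],[0,0,0,-0.16,0],[0,0,0,-0.16,0],[0,0,0,-0.1,0],[0,0,0,0,0]]' 3
python3 -m pendant '[[0,0,0,-0.16,0],[0,0,0,0.16,0],[0,0,0,-0.16,0],[0,0,0,0.16,0],[0,0,0,-0.16,0],[0,0,0,0.16,0],[0,0,0,-0.16,0],[0,0,0,0.16,0],[0,0,0,0,0],[0,0,0,0,0]]' 3
python3 -m pendant '[[0,0,0,-0.16,0],[0,0,0,0.16,0],[0,0,0,-0.16,0],[0,0,0,0.16,0],[0,0,0,-0.16,0],[0,0,0,0.16,0],[0,0,0,-0.16,0],[0,0,0,0.16,0],[0,0,0,0,0],[0,0,0,0,0]]' 3
python3 -c "
from h import *
pitch();st()"
```

```text
t: 39.65
tcp_pos: [0.6627, 0.2462, -0.0053]
ee_rot: [-0.011, 1.0, 0.0, 0.003]
force: [2.0, 0.5, 5.0]
finger_gap: 0.0156
gripper_force: 3.0
t: 40.48
tcp_pos: [0.6629, 0.2464, 0.285]
ee_rot: [-0.011, 1.0, 0.001, 0.006]
force: [0.9, -0.1, 1.7]
finger_gap: 0.0157
gripper_force: 3.0
t: 41.32
tcp_pos: [0.6587, 0.2455, 0.2733]
ee_rot: [-0.011, 1.0, -0.001, -0.003]
force: [0.1, -0.5, 0.6]
finger_gap: 0.0161
gripper_force: 3.0
t: 42.15
tcp_pos: [0.6606, 0.2458, 0.2772]
ee_rot: [-0.011, 1.0, -0.0, -0.0]
force: [0.5, -0.0, 0.9]
finger_gap: 0.0161
gripper_force: 3.0
stick blob rows 181 244 cols 262 292 droop deg if end row [81, 80, 82] row at 0/45/90 [ 57. 111. 200.]
t 42.2 tcp [0.6618 0.2461 0.2795] x [-1.    -0.022 -0.003] y [-0.022  1.     0.001] z [ 0.003  0.001 -1.   ] q [ 0.19  0.47  1.06 -0.    1.61 -1.41] gap 0.0158 F [0.6 0.7 0.9]
```

```bash
python3 -m pendant '[[0,0,0,-0.16,0],[0,0,0,0.16,0],[0,0,0,-0.16,0],[0,0,0,0.16,0],[0,0,0,-0.16,0],[0,0,0,0.16,0],[0,0,0,0,0],[0,0,0,0,0]]' 3
python3 -m pendant '[[0,0,0,0,0],[0,0,0,-0.13,0.11],[0,0,0,0,0.11],[0,0,0,0,0.11],[0,0,0,0,0.11],[0,0,0,0,0],[0,0,0,0,0]]' 8
python3 -c "
from h import *
pitch();to([.5005,-.1925,.31],np.radians(71.5))"
```

```text
t: 42.87
tcp_pos: [0.6613, 0.246, 0.2786]
ee_rot: [-0.011, 1.0, 0.0, 0.001]
force: [-0.7, -0.0, 0.6]
finger_gap: 0.0158
gripper_force: 3.0
t: 43.45
tcp_pos: [0.6621, 0.2461, 0.3127]
ee_rot: [0.16, 0.987, 0.001, 0.003]
force: [-0.5, 0.2, -0.1]
finger_gap: 0.0159
gripper_force: 8.0
stick blob rows 194 267 cols 262 292 droop deg if end row [87, 88, 86] row at 0/45/90 [ 57. 111. 200.]
t 43.5 tcp [0.6617 0.2461 0.3118] x [-0.949  0.315 -0.004] y [0.315 0.949 0.002] z [ 0.004  0.001 -1.   ] q [ 0.19  0.47  1.   -0.    1.67 -1.06] gap 0.0154 F [-0.5 -0.4 -0.8]
shift total units [ 0.059 -1.868  0.003]
turn tool z: units 0.003 deg 0.1
```

```bash
python3 -m pendant '[[0,0.004,-0.143,0,0],[0,0.004,-0.143,0,0],[0,0.004,-0.143,0,0],[0,0.004,-0.143,0,0],[0,0.004,-0.143,0,0],[0,0.004,-0.143,0,0],[0,0.004,-0.143,0,0],[0,0.004,-0.143,0,0],[0,0.004,-0.143,0,0],[0,0.004,-0.143,0,0]]' 8 >/dev/null
python3 -m pendant '[[0,0.006,-0.146,0,0],[0,0.006,-0.146,0,0],[0,0.006,-0.146,0,0],[0,0,0,0,0],[0,0,0,0,0],[0,0,0,0,0],[0,0,0,0,0]]' 8
python3 -c "
from h import *
to([.5005,-.1925,.18],np.radians(71.5))"
```

```text
t: 44.92
tcp_pos: [0.499, -0.1914, 0.3098]
ee_rot: [0.16, 0.987, 0.0, 0.0]
force: [-0.7, -0.4, 0.1]
finger_gap: 0.0157
gripper_force: 8.0
t 44.92 tcp [ 0.499  -0.1914  0.3098] x [-0.949  0.316 -0.001] y [0.316 0.949 0.   ] z [ 0.001 -0.    -1.   ] q [-0.59  0.    1.55  0.    1.59 -1.84] gap 0.0157 F [-0.7 -0.4  0.1]
shift total units [-0.007 -0.002  0.519]
turn tool z: units 0.002 deg 0.1
```

```bash
python3 -m pendant '[[0,-0.005,-0.002,0.12,0],[0,0,0,0.12,0],[0,0,0,0.08,0],[0,0,0,0.07,0],[0,0,0,0.07,0],[0,0,0,0.06,0],[0,0,0,0,0],[0,0,0,0,0]]' 8
python3 -m pendant '[[0.4,0,0,0,0],[0.4,0,0,0,0],[0.4,0,0,0,0],[0.4,0,0,0,0],[0.5,0,0,-0.16,0],[0.5,0,0,-0.16,0],[0.5,0,0,-0.14,0],[0.5,-0.14,0,0,0],[0.5,-0.14,0,0,0],[0.5,0,0,0,0.15]]'
python3 -m pendant '[[0.5,0,0,0,0.15],[0.5,0,0,0,0.15],[0.5,0,0,0,0.15],[0.5,0,0,0,0.15],[0.5,0,0,0,0.15],[0.5,0,0,0,0.15],[0.5,0,0,0,0.15],[0.5,0,0,0,0.15],[0.5,0,0,0,0.15],[0.5,0,0,0,0.15]]' >/dev/null
python3 -m pendant '[[0.5,0,0,0,0.15],[0.5,0,0,0,0.15],[0.5,0,0,0,0.15],[0.5,0,0,0,0.15],[0.5,0,0,0,0.15],[0.5,0,0,0,0.15],[0.5,0,0,0,0.15],[0.5,0,0,0,0.15],[0.5,0,0,0,0.15],[0.5,0,0,0,0]]'
python3 -c "
from h import *
tubes(); to([.565,-.2155,.156],np.radians(-63.5))"
```

```text
t: 45.58
tcp_pos: [0.4995, -0.1919, 0.179]
ee_rot: [0.16, 0.987, 0.0, -0.001]
force: [-0.2, 0.0, -0.2]
finger_gap: 0.0158
gripper_force: 8.0
t: 46.42
tcp_pos: [0.5691, -0.2171, 0.2922]
ee_rot: [0.219, 0.976, 0.0, -0.0]
force: [-0.8, 0.1, -0.9]
finger_gap: 0.0461
gripper_force: 0.0
t: 48.08
tcp_pos: [0.5658, -0.2157, 0.2947]
ee_rot: [0.974, 0.228, 0.0, 0.0]
force: [-1.1, -0.9, -0.3]
finger_gap: 0.0459
gripper_force: 0.0
0 px [226. 226.] in view 1.0 warm frac 0.133 mean bgr [124. 128. 126.]
1 px [275. 245.] in view 1.0 warm frac 0.0 mean bgr [180. 182. 173.]
2 px [325. 226.] in view 1.0 warm frac 0.0 mean bgr [171. 175. 166.]
3 px [348. 177.] in view 1.0 warm frac 0.0 mean bgr [178. 182. 173.]
4 px [329. 125.] in view 1.0 warm frac 0.0 mean bgr [181. 185. 175.]
5 px [276. 102.] in view 1.0 warm frac 0.0 mean bgr [198. 197. 183.]
6 px [222. 124.] in view 1.0 warm frac 0.0 mean bgr [190. 188. 175.]
7 px [203. 177.] in view 1.0 warm frac 0.0 mean bgr [182. 181. 167.]
t 48.13 tcp [ 0.5658 -0.2156  0.2946] x [0.894 0.448 0.   ] y [ 0.448 -0.894  0.   ] z [ 0. -0. -1.] q [-0.56  0.19  1.37  0.    1.58  0.54] gap 0.046 F [-0.5  0.1  0.2]
shift total units [-0.003 -0.002  0.554]
turn tool z: units 0.003 deg 0.1
```

Stick D is in. Turning one click.

```bash
python3 -m pendant '[[0.5,0,0,0.139,0],[0.5,0,0,0.139,0],[0.5,0,0,0.139,0],[0.5,0,0,0.139,0],[0.5,0,0,0,0],[0.5,0,0,0,0],[0,0,0,0,0],[0,0,0,0,0],[0,0,0,0,0],[0,0,0,0,0]]' 30
python3 -m pendant '[[0,0,0,0,0],[0,0,0,0,0],[0,0,0,0,0]]' 30
python3 -m pendant '[[0,0,0,0,-0.143],[0,0,0,0,-0.143],[0,0,0,0,-0.143],[0,0,0,0,-0.143],[0,0,0,0,-0.143],[0,0,0,0,-0.143],[0,0,0,0,-0.143],[0,0,0,0,0],[0,0,0,0,0],[0,0,0,0,0]]' 30
python3 -m pendant '[[0.45,0,0,0,0],[0.45,0,0,0,0],[0.45,0,0,0,0],[0.45,0,0,-0.13,0],[0.45,0,0,-0.13,0],[0.45,0,0,-0.13,0],[0.45,0,0,-0.13,0],[0.45,0,0,0,0],[0.45,0,0,0,0],[0.45,0,0,0,0]]'
python3 -c "
from h import *
tubes();sticks('scene');sticks('side'); im=viewer.capture('scene')[:,:,::-1].copy();cv2.imwrite('pics/s9.png',im)
h=cv2.cvtColor(im,cv2.COLOR_BGR2HSV);m=((h[:,:,2]>120)&(h[:,:,1]<115)&(h[:,:,1]>12)).astype(np.uint8)
k,l,t,c=cv2.connectedComponentsWithStats(m[200:340,330:430])
for i in range(1,k):
  if t[i,4]>40: print(t[i]+[330,200,0,0,0],c[i]+[330,200])
st()"
```

```text
t: 48.97
tcp_pos: [0.5669, -0.2162, 0.1575]
ee_rot: [0.973, 0.229, 0.001, 0.001]
force: [-0.7, 0.6, -0.5]
finger_gap: 0.0214
gripper_force: 0.0
t: 49.22
tcp_pos: [0.5675, -0.2176, 0.1572]
ee_rot: [0.973, 0.229, 0.002, 0.003]
force: [3.1, -4.8, 1.2]
finger_gap: 0.0156
gripper_force: 30.0
t: 50.05
tcp_pos: [0.567, -0.2172, 0.1572]
ee_rot: [0.813, 0.583, 0.0, 0.003]
force: [1.7, -5.1, 4.1]
finger_gap: 0.0159
gripper_force: 30.0
t: 50.88
tcp_pos: [0.5653, -0.2149, 0.2839]
ee_rot: [0.812, 0.584, -0.0, -0.001]
force: [-0.2, -1.0, -0.4]
finger_gap: 0.0412
gripper_force: 0.0
0 px [205. 180.] in view 1.0 warm frac 0.0 mean bgr [108. 108. 104.]
1 px [229. 230.] in view 1.0 warm frac 0.0 mean bgr [153. 157. 149.]
2 px [280. 250.] in view 1.0 warm frac 0.0 mean bgr [173. 175. 166.]
3 px [331. 230.] in view 1.0 warm frac 0.0 mean bgr [152. 155. 147.]
4 px [355. 180.] in view 1.0 warm frac 0.0 mean bgr [173. 176. 166.]
5 px [335. 126.] in view 1.0 warm frac 0.0 mean bgr [178. 182. 171.]
6 px [280. 102.] in view 1.0 warm frac 0.0 mean bgr [193. 192. 178.]
7 px [225. 126.] in view 1.0 warm frac 0.0 mean bgr [180. 179. 166.]
scene px [ 16. 235.] centre [ 1.1192 -0.4933] axis deg 177.5 len,w [0.093 0.036]
side px [243. 104.] centre [ 0.9683 -0.5927] axis deg 90.8 len,w [0.114 0.052]
side px [480. 273.] centre [-0.0154 -0.1303] axis deg 121.9 len,w [0.116 0.025]
side px [155. 289.] centre [0.7406 0.2923] axis deg 89.5 len,w [0.111 0.046]
[381 286  15  40 235] [388.21702128 308.56170213]
t 51.08 tcp [ 0.565  -0.215   0.2832] x [0.317 0.948 0.001] y [ 0.948 -0.317 -0.004] z [-0.003  0.002 -1.   ] q [-0.56  0.2   1.39 -0.    1.56 -0.24] gap 0.0413 F [-0.7 -0.3  0.2]
```

```bash
python3 -m pendant '[[0.4,0.13,-0.0745,0,0],[0.4,0.13,-0.0745,0,0],[0.4,0.13,-0.0745,0,0],[0.4,0.13,-0.0745,0,0],[0.4,0.13,-0.0745,0,0],[0.4,0.13,-0.0745,0,0],[0.4,0.13,-0.0745,0,0],[0.4,0.13,-0.0745,0,0],[0.4,0.13,-0.0745,0,0],[0.4,0.13,-0.0745,0,0]]' >/dev/null
python3 -m pendant '[[0.4,0.13,-0.0745,0,0],[0.4,0.13,-0.0745,0,0],[0.4,0.13,-0.0745,0,0],[0.4,0.13,-0.0745,0,0],[0.4,0.13,-0.0745,0,0],[0.4,0,0,0.1,0.147],[0.4,0,0,0.1,0.147],[0.4,0,0,0.1,0.147],[0.4,0,0,0.1,0.147],[0.4,0,0,0.1,0.147]]' >/dev/null
python3 -m pendant '[[0.4,0,0,0,0.147],[0.4,0,0,0,0.147],[0.4,0,0,0,0],[0.4,0,0,0,0],[0.4,0,0,0,0],[0.4,0,0,0,0]]'
python3 -c "
from h import *
sticks('wrist','pics/tub.png') if 0 else None
cap('wrist','w20');sticks('wrist','pics/w20.png');print(world('scene',[388.2,308.6],.01));to([.455,.337,-.005],np.radians(-65))"
```

```text
t: 53.25
tcp_pos: [0.4553, 0.3355, 0.1604]
ee_rot: [0.976, 0.219, 0.0, -0.0]
force: [0.8, -0.1, -0.3]
finger_gap: 0.0369
gripper_force: 0.0
wrist px [279. 163.] centre [0.4817 0.3469] axis deg 24.4 len,w [0.11  0.018]
wrist px [178. 149.] centre [0.4449 0.4296] axis deg 45.3 len,w [0.102 0.019]
[[0.49490294 0.35298945 0.01      ]]
t 53.3 tcp [0.4553 0.3355 0.1604] x [0.904 0.427 0.   ] y [ 0.427 -0.904  0.   ] z [ 0.  0. -1.] q [0.42 0.16 1.67 0.   1.31 1.55] gap 0.0369 F [-0.8 -0.3  0.5]
shift total units [ 0.001 -0.006  0.662]
turn tool z: units 0.007 deg 0.3
```

```bash
python3 -m pendant '[[0.4,-0.03,0.001,0.14,0.01],[0.4,0,0,0.14,0],[0.4,0,0,0.14,0],[0.4,0,0,0.14,0],[0.4,0,0,0.102,0],[0.4,0,0,0,0],[0.4,0,0,0,0],[0.4,0,0,0,0]]' 3
python3 -m pendant '[[0,0,0,0,0],[0,0,0,0,0],[0,0,0,0,0],[0,0,0,0,0],[0,0,0,0,0],[0,0,0,0,0]]' 3
python3 -m pendant '[[0,0,0,-0.08,0],[0,0,0,-0.16,0],[0,0,0,-0.16,0],[0,0,0,-0.16,0],[0,0,0,-0.16,0],[0,0,0,-0.16,0],[0,0,0,-0.16,0],[0,0,0,-0.1,0],[0,0,0,0,0]]' 3
python3 -m pendant '[[0,0,0,-0.16,0],[0,0,0,0.16,0],[0,0,0,-0.16,0],[0,0,0,0.16,0],[0,0,0,-0.16,0],[0,0,0,0.16,0],[0,0,0,-0.16,0],[0,0,0,0.16,0],[0,0,0,0,0],[0,0,0,0,0]]' 3
python3 -m pendant '[[0,0,0,-0.16,0],[0,0,0,0.16,0],[0,0,0,-0.16,0],[0,0,0,0.16,0],[0,0,0,-0.16,0],[0,0,0,0.16,0],[0,0,0,-0.16,0],[0,0,0,0.16,0],[0,0,0,0,0],[0,0,0,0,0]]' 3
python3 -c "
from h import *
pitch();st()"
```

```text
t: 53.97
tcp_pos: [0.4501, 0.3327, -0.0033]
ee_rot: [0.977, 0.215, 0.002, -0.0]
force: [0.9, 0.1, -0.3]
finger_gap: 0.0369
gripper_force: 0.0
t: 54.47
tcp_pos: [0.4496, 0.3325, -0.0041]
ee_rot: [0.977, 0.215, 0.001, -0.0]
force: [-0.6, 0.7, 4.3]
finger_gap: 0.0156
gripper_force: 3.0
t: 55.22
tcp_pos: [0.4512, 0.3333, 0.2868]
ee_rot: [0.977, 0.215, 0.006, -0.001]
force: [0.8, 1.4, -0.3]
finger_gap: 0.0161
gripper_force: 3.0
t: 56.05
tcp_pos: [0.4471, 0.3313, 0.2772]
ee_rot: [0.977, 0.214, -0.003, 0.001]
force: [0.6, -0.1, -0.5]
finger_gap: 0.016
gripper_force: 3.0
t: 56.88
tcp_pos: [0.449, 0.3322, 0.2808]
ee_rot: [0.977, 0.214, 0.0, 0.0]
force: [-0.4, -0.0, 0.8]
finger_gap: 0.016
gripper_force: 3.0
stick blob rows 68 289 cols 260 294 droop deg if end row [17, -20, 16] row at 0/45/90 [ 56. 111. 200.]
t 56.93 tcp [0.4502 0.3327 0.2828] x [0.908 0.419 0.004] y [ 0.419 -0.908  0.   ] z [ 0.004  0.002 -1.   ] q [0.42 0.07 1.52 0.   1.54 1.56] gap 0.0158 F [-0.6  0.2  0.6]
```

```bash
for i in 1 2; do python3 -m pendant '[[0,0,0,-0.16,0],[0,0,0,0.16,0],[0,0,0,-0.16,0],[0,0,0,0.16,0],[0,0,0,-0.16,0],[0,0,0,0.16,0],[0,0,0,-0.16,0],[0,0,0,0.16,0],[0,0,0,-0.16,0],[0,0,0,0.16,0]]' 3 >/dev/null; done
python3 -m pendant '[[0,0,0,0,0],[0,0,0,0,0],[0,0,0,0,0]]' 3
python3 -c "
from h import *
pitch();st()"
```

```text
t: 58.85
tcp_pos: [0.451, 0.3331, 0.2843]
ee_rot: [0.977, 0.214, 0.003, -0.001]
force: [0.4, 0.3, -0.1]
finger_gap: 0.0159
gripper_force: 3.0
stick blob rows 110 289 cols 262 293 droop deg if end row [45, 44, 46] row at 0/45/90 [ 56. 111. 200.]
t 58.9 tcp [0.4511 0.3331 0.2844] x [0.908 0.419 0.007] y [ 0.419 -0.908  0.   ] z [ 0.007  0.003 -1.   ] q [ 0.42  0.07  1.52 -0.    1.54  1.56] gap 0.0156 F [-0.6  1.6  0.2]
```

```bash
for i in 1 2 3; do python3 -m pendant '[[0,0.1,0,-0.125,0],[0,-0.1,0,0.125,0],[0,0.1,0,-0.125,0],[0,-0.1,0,0.125,0],[0,0.1,0,-0.125,0],[0,-0.1,0,0.125,0],[0,0.1,0,-0.125,0],[0,-0.1,0,0.125,0],[0,0.1,0,-0.125,0],[0,-0.1,0,0.125,0]]' 3 >/dev/null; done
python3 -m pendant '[[0,0,0,0,0],[0,0,0,0,0],[0,0,0,0,0]]' 3
python3 -c "
from h import *
pitch();st()"
```

```text
t: 61.65
tcp_pos: [0.4535, 0.3342, 0.2886]
ee_rot: [0.977, 0.214, 0.008, -0.002]
force: [-0.5, -0.1, 1.6]
finger_gap: 0.0157
gripper_force: 3.0
stick blob rows 199 289 cols 262 293 droop deg if end row [90, 89, 91] row at 0/45/90 [ 56. 111. 200.]
t 61.7 tcp [0.454  0.3344 0.2893] x [0.908 0.419 0.017] y [ 0.419 -0.908  0.   ] z [ 0.016  0.007 -1.   ] q [0.42 0.07 1.52 0.   1.54 1.56] gap 0.0157 F [-0.2 -0.5  1.1]
```

Vertical now. Firm the grip, turn, and carry it to the funnel.

```bash
python3 -m pendant '[[0,0,0,0,0],[0,0,0,-0.1,0.137],[0,0,0,0,0.137],[0,0,0,0,0.137],[0,0,0,0,0.137],[0,0,0,0,0.137],[0,0,0,0,0.137],[0,0,0,0,0.137],[0,0,0,0,0],[0,0,0,0,0]]' 8
python3 -c "
from h import *
pitch();to([.5005,-.1925,.31],np.radians(71.5))"
```

```text
t: 62.53
tcp_pos: [0.4505, 0.3329, 0.3083]
ee_rot: [0.987, -0.158, 0.003, -0.002]
force: [-0.7, -0.3, -0.0]
finger_gap: 0.0154
gripper_force: 8.0
stick blob rows 199 289 cols 261 292 droop deg if end row [90, 89, 91] row at 0/45/90 [ 55. 110. 199.]
t 62.58 tcp [0.4501 0.3327 0.3075] x [ 0.95  -0.313  0.004] y [-0.313 -0.95  -0.003] z [ 0.005  0.002 -1.   ] q [0.42 0.06 1.48 0.   1.59 2.31] gap 0.0159 F [ 0.1 -0.7 -0.1]
shift total units [ 0.848  1.932 -0.013]
turn tool z: units 0.006 deg 0.3
```

```bash
python3 -m pendant '[[0,0.06,0.138,0,0],[0,0.06,0.138,0,0],[0,0.06,0.138,0,0],[0,0.06,0.138,0,0],[0,0.06,0.138,0,0],[0,0.06,0.138,0,0],[0,0.06,0.138,0,0],[0,0.06,0.138,0,0],[0,0.06,0.138,0,0],[0,0.06,0.138,0,0]]' 8 >/dev/null
python3 -m pendant '[[0,0.06,0.138,0,0],[0,0.06,0.138,0,0],[0,0.06,0.138,0,0],[0,0.06,0.138,0,0],[0,0,0,0,0],[0,0,0,0,0],[0,0,0,0,0],[0,0,0,0,0]]' 8
python3 -c "
from h import *
to([.5005,-.1925,.18],np.radians(71.5))"
```

```text
t: 64.08
tcp_pos: [0.4959, -0.1915, 0.3054]
ee_rot: [0.987, -0.159, 0.001, 0.0]
force: [-0.8, -1.1, -0.5]
finger_gap: 0.0156
gripper_force: 8.0
t 64.08 tcp [ 0.4959 -0.1915  0.3054] x [ 0.95  -0.313  0.001] y [-0.313 -0.95  -0.   ] z [ 0.001 -0.    -1.   ] q [-0.6  -0.01  1.56  0.    1.59  1.29] gap 0.0156 F [-0.8 -1.1 -0.5]
shift total units [ 0.018 -0.002  0.502]
turn tool z: units 0.005 deg 0.2
```

```bash
python3 -m pendant '[[0,0.018,-0.002,0.12,0],[0,0,0,0.12,0],[0,0,0,0.07,0],[0,0,0,0.07,0],[0,0,0,0.06,0],[0,0,0,0.06,0],[0,0,0,0,0],[0,0,0,0,0]]' 8
python3 -m pendant '[[0.4,0,0,0,0],[0.4,0,0,0,0],[0.4,0,0,0,0],[0.4,0,0,0,0],[0.5,0,0,-0.16,0],[0.5,0,0,-0.16,0],[0.5,0,0,-0.14,0],[0.5,0.14,0,0,0],[0.5,0.14,0,0,0],[0.5,0,0,0,0]]'
python3 -m pendant '[[0.5,0,0,0,-0.143],[0.5,0,0,0,-0.143],[0.5,0,0,0,-0.143],[0.5,0,0,0,-0.143],[0.5,0,0,0,-0.143],[0.5,0,0,0,-0.143],[0.5,0,0,0,-0.143],[0.5,0,0,0,-0.143],[0.5,0,0,0,-0.143],[0.5,0,0,0,-0.143]]' >/dev/null
python3 -m pendant '[[0.5,0,0,0,-0.143],[0.5,0,0,0,-0.143],[0.5,0,0,0,-0.143],[0.5,0,0,0,-0.143],[0.5,0,0,0,0],[0.5,0,0,0,0]]'
python3 -c "
from h import *
tubes(); to([.5655,-.216,.156],np.radians(-18.5))"
```

```text
t: 64.75
tcp_pos: [0.4998, -0.1921, 0.1797]
ee_rot: [0.987, -0.159, -0.0, -0.0]
force: [0.7, -0.6, 0.4]
finger_gap: 0.0156
gripper_force: 8.0
t: 65.58
tcp_pos: [0.5697, -0.2172, 0.2926]
ee_rot: [0.987, -0.16, -0.0, -0.0]
force: [-0.5, -0.1, -1.5]
finger_gap: 0.0461
gripper_force: 0.0
t: 66.92
tcp_pos: [0.5662, -0.2156, 0.295]
ee_rot: [0.811, 0.584, 0.0, 0.0]
force: [0.1, -1.3, -0.1]
finger_gap: 0.0458
gripper_force: 0.0
0 px [205. 177.] in view 1.0 warm frac 0.194 mean bgr [123. 133. 134.]
1 px [228. 225.] in view 1.0 warm frac 0.0 mean bgr [168. 173. 164.]
2 px [278. 245.] in view 1.0 warm frac 0.0 mean bgr [173. 175. 166.]
3 px [327. 225.] in view 1.0 warm frac 0.0 mean bgr [164. 168. 159.]
4 px [350. 177.] in view 1.0 warm frac 0.0 mean bgr [173. 176. 167.]
5 px [331. 124.] in view 1.0 warm frac 0.0 mean bgr [179. 183. 173.]
6 px [278. 102.] in view 1.0 warm frac 0.0 mean bgr [193. 192. 179.]
7 px [224. 124.] in view 1.0 warm frac 0.0 mean bgr [181. 180. 166.]
t 66.97 tcp [ 0.5662 -0.2156  0.2949] x [ 0.317  0.948 -0.   ] y [ 0.948 -0.317  0.   ] z [ 0. -0. -1.] q [-0.56  0.19  1.37 -0.    1.58 -0.24] gap 0.046 F [-0.3 -0.3  0.4]
shift total units [-0.002 -0.002  0.556]
turn tool z: units 0.001 deg 0.0
```

Last stick is in. Final click, then a check.

```bash
python3 -m pendant '[[0.5,0,0,0.139,0],[0.5,0,0,0.139,0],[0.5,0,0,0.139,0],[0.5,0,0,0.139,0],[0.5,0,0,0,0],[0.5,0,0,0,0],[0,0,0,0,0],[0,0,0,0,0],[0,0,0,0,0],[0,0,0,0,0]]' 30
python3 -m pendant '[[0,0,0,0,0],[0,0,0,0,0],[0,0,0,0,0]]' 30
python3 -m pendant '[[0,0,0,0,-0.143],[0,0,0,0,-0.143],[0,0,0,0,-0.143],[0,0,0,0,-0.143],[0,0,0,0,-0.143],[0,0,0,0,-0.143],[0,0,0,0,-0.143],[0,0,0,0,0],[0,0,0,0,0],[0,0,0,0,0]]' 30
python3 -m pendant '[[0.5,0,0,0,0],[0.5,0,0,0,0],[0.5,0,0,0,0],[0.5,0,0,0,0],[0.5,0,0,-0.14,0],[0.5,0,0,-0.14,0],[0.5,0,0,-0.14,0],[0.5,0,0,-0.14,0],[0.5,0,0,-0.1,0],[0.5,0,0,0,0]]'
python3 -m pendant '[[0.9,0,0,0,0],[0.9,0,0,0,0],[0.9,0,0,0,0],[0.9,0,0,0,0],[0.9,0,0,0,0],[0.9,0,0,0,0]]'
python3 -c "
from h import *
tubes();a=cap('wrist','w30',(100,0,460,330),1.2);b=cap('scene','s30',None,.9)
h=396;cv2.imwrite('pics/c30.png',np.hstack([cv2.resize(a,(400,366)),cv2.resize(b[:,60:460],(400,366))]))"
```

```text
t: 67.8
tcp_pos: [0.5675, -0.2163, 0.158]
ee_rot: [0.811, 0.586, 0.001, 0.002]
force: [-0.5, -0.3, -0.4]
finger_gap: 0.0216
gripper_force: 0.0
t: 68.05
tcp_pos: [0.5674, -0.2162, 0.1573]
ee_rot: [0.811, 0.586, 0.001, 0.001]
force: [1.3, -0.5, 5.1]
finger_gap: 0.0156
gripper_force: 30.0
t: 68.88
tcp_pos: [0.5659, -0.2162, 0.1573]
ee_rot: [0.524, 0.852, -0.001, -0.0]
force: [-5.3, 0.2, 8.7]
finger_gap: 0.0156
gripper_force: 30.0
t: 69.72
tcp_pos: [0.5686, -0.2168, 0.3279]
ee_rot: [0.524, 0.852, -0.0, 0.006]
force: [1.0, -1.1, 0.5]
finger_gap: 0.0461
gripper_force: 0.0
t: 70.22
tcp_pos: [0.5661, -0.2154, 0.3198]
ee_rot: [0.524, 0.851, 0.0, -0.001]
force: [-0.7, 0.5, 0.2]
finger_gap: 0.0821
gripper_force: 0.0
0 px [230. 124.] in view 1.0 warm frac 0.0 mean bgr [116. 116. 111.]
1 px [212. 173.] in view 1.0 warm frac 0.0 mean bgr [169. 172. 164.]
2 px [233. 219.] in view 1.0 warm frac 0.0 mean bgr [166. 170. 161.]
3 px [279. 237.] in view 1.0 warm frac 0.0 mean bgr [167. 169. 158.]
4 px [326. 219.] in view 1.0 warm frac 0.0 mean bgr [168. 173. 164.]
5 px [347. 174.] in view 1.0 warm frac 0.0 mean bgr [174. 176. 169.]
6 px [329. 125.] in view 1.0 warm frac 0.0 mean bgr [175. 179. 170.]
7 px [280. 103.] in view 1.0 warm frac 0.0 mean bgr [187. 186. 172.]
```

View pics/c30.png

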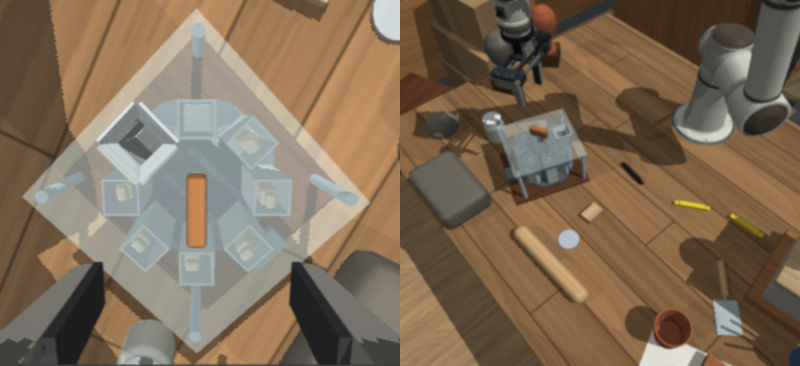

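The picture shows six tubes each holding a stick at (123,192), (142,243), (192,265), (250,248) and (268,192), plus one at (245,140). The tube under the funnel at (138,145) and its neighbour at (198,118) look empty. The knob is square at a click, no pale sticks are left on the bench, and the bystanders are in place.

```bash
python3 -c "
from station import ticket
print(ticket.hand_in())"
```

```text
the job is handed in; nothing more can be done
None
```

The job is handed in: all four bench sticks are in their own tubes beside the two already stored, the drum is clicked home with an empty tube under the funnel, and the other things look undisturbed; no verdict came back.

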